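# Pack the short vent blades in interlocked stacking totes

## Robot

A 6-joint arm with a two-finger parallel gripper is mounted at the origin on the work surface; the furniture and walls round the work are solid. World frame = base frame: x ahead of the robot, y to its left, z up, the work surface at z = 0. Lengths are in m, angles in rad, forces in N, time in s.
With the tool pointing down it reaches from about 0.35 to 0.775 m from the base axis. Payload 7.3 kg.
Tool frame: the origin (TCP) lies at the very end of the fingers, on their centre line; the grasp point (between the pads) lies 19 mm behind it; z points along the fingers, y is the line along which they close (so a half turn about z gives the same grasp; the last joint's range is limited). The gripper opens to 92 mm and grips with 3 to 60 N. Pads are 19 mm wide; open, the fingers measure 130 mm over their backs; the gripper's body (75 mm by 190 mm) begins 47 mm behind the grasp point.
Start: joints at [-1.371, 0.342, 1.524, -0, 1.275, -0.146], TCP at [0.178, -0.494, 0.227] pointing down, gripper open.
Joint ranges: [-2.53, 2.53], [-0.77, 2.02], [0.04, 2.7], [-1, 4.14], [0.28, 2.66], [-3.11, 3.11]. Speed limits (rad/s): [2.57, 2.57, 3.14, 3.14, 3.14, 3.14].

## Interface

Orientations are given as [roll, pitch, yaw] about the fixed x, y, z axes, in that order (R = Rz(yaw) Ry(pitch) Rx(roll)).
In Python, from cell import observe, read_camera, get_calibration, hand_in, search_frame gives the robot as it stands.
- The arm moves only by the tool step_arm, never from a script. Its argument "commands" is a list of rows, each an object with "translation": the shift along the tool's x, y, z in mm, a list of three; "roll": the turn about the tool's z in rad. In form: [{"translation": [x, y, z], "roll": roll}, ...]. A call has 1 to 20 rows; each row shifts and turns the commanded pose from where the row before left it, along the tool's axes as they then stand; what a row does not reach is not made up. A row lasts 1/12 s, in which the tool goes at most 41.7 mm and 7.16 degrees, less where a joint would pass 70% of its speed; a pose out of reach is approached as far as the arm can. A call is refused whole if a number of a shift passes 41.7 or a number of a turn 0.125, either way. A call with a gripper value outside its range is refused whole. "fingers" is the opening, from 0 (shut) to 1 (fully open), set as the call begins (left out, the last holds). The fingers move at their own pace and stop on an object; "grip_force" is the grip in N (left out, the last holds). Time passes only in rows, so rows that do not move let the fingers close. It gives the time, the measured TCP pose, the force, the opening and the grip force at its end, in the units of the state.
- observe(): the state, without advancing time (a new reading comes with each control period).
- read_camera(name): name is "scene" or "side" or "wrist"; returns the picture (400x640x3 uint8, red, green, blue); there is no depth.
- get_calibration(name): a dict with "camera_matrix" (3x3 intrinsics, pixels), "world_from_camera" (4x4, takes a point from camera to world coordinates). Camera axes: x right, y up, looking along -z (the intrinsics and any distortion apply to the point x, -y, -z); pixel columns grow to the right and rows downward; lengths in m; the calibration is good to about 2 mm. A picture is of the moment at which its call begins: read the wrist's pose just before it. get_calibration takes no time and is no camera call; for the wrist camera it gives the pose at the moment of the call.
- hand_in(): hands the job in; it is judged then, once.
Trained networks look in the newest picture that a camera, given by its name, has taken for a name from the list of things; names that differ only in an ending like _2 or _b are one class to them, and where a whole thing is asked for, a point or a joint stands for the part that bears it (a point fixed in the world has none). Each returns a list of dicts, best first, with "confidence" (0 to 1); they miss things now and then, are a little off and sometimes report something else, mostly with a low value. They report only what shows in the picture. A call takes as long as a camera call. They do not tell look-alikes from the thing itself.
- search_frame(camera, name): "at" ([x, y, z] in m, in world coordinates, good to about 4 mm: the middle of the surface that is visible of it).
The state is a dict: "time": time; "qpos": joint angles; "qvel": joint speeds; "joint_efforts": joint torques, N m; "tool_pos": TCP position; "tool_rot": TCP orientation; "contact_force": force on the tool from outside, world axes, zero at the start; "torque": the same for the moment, N m; "opening": finger opening in m; "grip_force": force on a finger pad.
Only numpy, scipy, OpenCV 4.12 (cv2) and the standard library are available. Lean on these libraries where they do the work, as an engineer would, in place of code of your own. Each camera call takes 0.05 s, during which the arm holds its last target. There are 200 camera calls.

## Task

Pack the three short vent blades and leave the long ones where they lie: lay two of the short blades flat on the floor of the tote that is screwed to the bench, neither on top of the other, then turn the loose tote end for end (half a turn) and stack it on the fixed one so that the two interlock and do not nest. The third short blade goes flat on the floor of the upper tote, and all blades stay the same way up as they are now.

Things in the scene. Friction and masses are not known exactly. Their poses are not given: they have to be found in the camera images.
- short_a_center (a point): short vent blade: bowed black plastic strip, 96 mm long, 37 wide, 15 high, about 30 g, lying flat. The point is its centre, 7.5 mm above its underside; y along its length, x across it, z up. Its long edges are thin, 2 to 6 mm above its underside; above that it slopes in like a roof: take it across its width at the middle, fingertips almost on the bench. The three are alike; any may go in any place
- short_b_center (a point): short vent blade: bowed black plastic strip, 96 mm long, 37 wide, 15 high, about 30 g, lying flat. The point is its centre, 7.5 mm above its underside; y along its length, x across it, z up. Its long edges are thin, 2 to 6 mm above its underside; above that it slopes in like a roof: take it across its width at the middle, fingertips almost on the bench. The three are alike; any may go in any place
- short_c_center (a point): short vent blade: bowed black plastic strip, 96 mm long, 37 wide, 15 high, about 30 g, lying flat. The point is its centre, 7.5 mm above its underside; y along its length, x across it, z up. Its long edges are thin, 2 to 6 mm above its underside; above that it slopes in like a roof: take it across its width at the middle, fingertips almost on the bench. The three are alike; any may go in any place
- long_a_center (a point): long vent blade, a bystander: like a short one but 120 mm long, 48 wide, 20 high. The point is its centre, 10 mm above its underside; y along its length, z up. It stays where it lies
- long_b_center (a point): long vent blade, a bystander: like a short one but 120 mm long, 48 wide, 20 high. The point is its centre, 10 mm above its underside; y along its length, z up. It stays where it lies
- base_tote_center (a point): fixed tote: open grey tote screwed down by four flat steel lugs that stick out 23 mm past its ends, 148 (x) by 192 (y) by 56 mm high. The point is its centre, 28 mm above its underside; z up; -y end has a cut-out rim. Rim walls 8 mm thick, 30 mm high; below them an 8 mm step inside. Flat floor 4 mm thick, clear 116 by 145 mm (160 along its middle line)
- loose_tote_center (a point): loose tote, no lugs, empty, 160-260 g: same make, size, point and axes as the fixed one and facing about the same way. Carry it by pinching a rim wall (8 mm) at its middle from above. Turned end for end on the fixed tote it sits on ledges inside the end walls, its underside 50 mm above the other's, 6 mm inside its rim, 4 mm play all round; not turned it sinks 16 mm deeper and nests
- base_tote_notch (a point): lower edge of the cut-out (32 mm wide, 16 mm deep) in the rim of one end wall of the fixed tote: 92 mm from the tote's centre towards its -y, 40 mm above its underside. It shows which way the tote faces
- loose_tote_notch (a point): lower edge of the cut-out (32 mm wide, 16 mm deep) in the rim of one end wall of the loose tote: 92 mm from the tote's centre towards its -y, 40 mm above its underside. It shows which way the tote faces
There are look-alikes about, which are no part of the job. What is shaped like the part that bears short_a_center but blue or red is not meant.

How it is judged:
By the outcome, as a careful person would: the job done as asked, in the order asked, and still so for the second after the job is handed in, with the robot touching nothing.
It also fails if it takes over 120 s, if anything falls off the work surface, if the arm or the gripper's body presses on something with over 40 N, if the wrist force passes 120 N, or if a joint passes its speed limit or range.

## Working session

There is one attempt and no reset: what is moved stays moved. The work goes in short steps, Python scripts to look and compute and a tool call to move; the robot and the scene stay as the last step left them, time stands still between calls to the robot, and variables do not carry over. Pictures are saved under pics/ and viewed, at most 14 in all, crops included, and the job is handed in when it is done.

Besides the shell and the picture viewer there is one more tool, called as name([rows], argument=value, ...), one row to a line, values as JSON. step_arm: Moves the arm, as the interface text tells. Its arguments: {"type":"object","properties":{"commands":{"type":"array"},"fingers":{"type":"number"},"grip_force":{"type":"number"}},"required":["commands"]}

```bash
mkdir -p pics; ls; cat > h.py <<'E'
from cell import *
import numpy as np, cv2
np.set_printoptions(precision=4,suppress=True)
def shot(cam,name):
    im=read_camera(cam); cv2.imwrite('pics/'+name+'.png',im[:,:,::-1]); return im
def px2w(cam,u,v,z,cal=None):
    c=cal or get_calibration(cam);K=np.array(c['camera_matrix']);T=np.array(c['world_from_camera'])
    d=np.linalg.solve(K,[u,v,1.]);d=T[:3,:3]@np.array([d[0],-d[1],-d[2]])
    o=T[:3,3];return o+d*(z-o[2])/d[2]
def w2px(cam,p,cal=None):
    c=cal or get_calibration(cam);K=np.array(c['camera_matrix']);T=np.array(c['world_from_camera'])
    q=T[:3,:3].T@(np.array(p)-T[:3,3]);q=K@np.array([q[0],-q[1],-q[2]]);return q[:2]/q[2]
E
python3 - <<'E'
from h import *
for c in ['scene','side']:
    shot(c,c+'0'); print(c,get_calibration(c))
    for n in ['short_a_center','long_a_center','base_tote_center','loose_tote_center','base_tote_notch','loose_tote_notch']:
        for d in search_frame(c,n): print(c,n,np.array(d['at']),round(d['confidence'],2),w2px(c,d['at']))
s=observe();print(s['tool_pos'],s['tool_rot'],s['time'],s['opening'])
E
```

```text
pics
scene {'camera_matrix': array([[443.5803,   0.    , 318.2043],
       [  0.    , 443.5803, 204.0662],
       [  0.    ,   0.    ,   1.    ]]), 'world_from_camera': array([[-0.6936,  0.5135, -0.5052, -0.2114],
       [-0.7202, -0.5085,  0.4719,  0.5551],
       [-0.0146,  0.6912,  0.7225,  0.9838],
       [ 0.    ,  0.    ,  0.    ,  1.    ]])}
scene short_a_center [ 0.5965 -0.0502  0.0005] 0.59 [283.4628 190.4706]
scene short_a_center [0.2588 0.2409 0.0025] 0.57 [283.5851 316.3066]
scene long_a_center [0.4665 0.0161 0.0069] 0.66 [295.1649 222.1164]
scene base_tote_center [ 0.506  -0.2483  0.0255] 0.96 [347.6236 168.6175]
scene base_tote_center [ 0.6389 -0.2009  0.0003] 0.74 [309.0635 162.1914]
scene base_tote_center [0.6121 0.1056 0.0061] 0.65 [240.728 212.147]
scene loose_tote_center [0.456  0.3064 0.0244] 0.59 [213.9613 279.0206]
scene base_tote_notch [ 0.5008 -0.2523  0.0287] 0.72 [349.683  168.0534]
scene loose_tote_notch [0.4631 0.3098 0.0248] 0.81 [211.2672 278.0637]
side {'camera_matrix': array([[428.126 ,   0.    , 322.1625],
       [  0.    , 428.126 , 200.2657],
      
[... 244 characters left out ...]
hort_a_center [ 0.2738 -0.2165  0.0036] 0.77 [251.4821 265.9742]
side short_a_center [ 0.6032 -0.0607  0.0099] 0.71 [382.1453 223.8934]
side short_a_center [ 0.2433 -0.357   0.0057] 0.69 [231.1778 307.1072]
side short_a_center [0.2618 0.2235 0.0041] 0.62 [255.6684 187.1618]
side long_a_center [0.4794 0.004  0.0114] 0.65 [332.2316 214.0259]
side base_tote_center [ 0.4568 -0.2942  0.0227] 0.56 [337.5855 274.9119]
side loose_tote_center [0.4531 0.3231 0.0304] 0.58 [313.9006 166.2077]
side base_tote_notch [ 0.455  -0.2906  0.0257] 0.78 [336.5378 272.7545]
side loose_tote_notch [0.4556 0.3287 0.0328] 0.61 [314.5118 164.9304]
[ 0.178  -0.4939  0.2268] [3.1414 0.     0.3458] 0.7 0.09171267785645537
```

View pics/scene0.png

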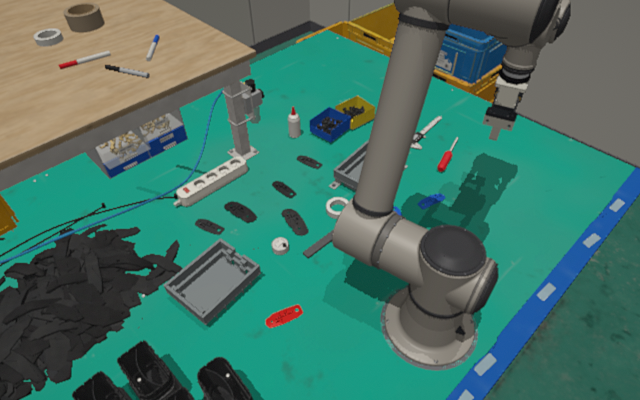

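View pics/side0.png

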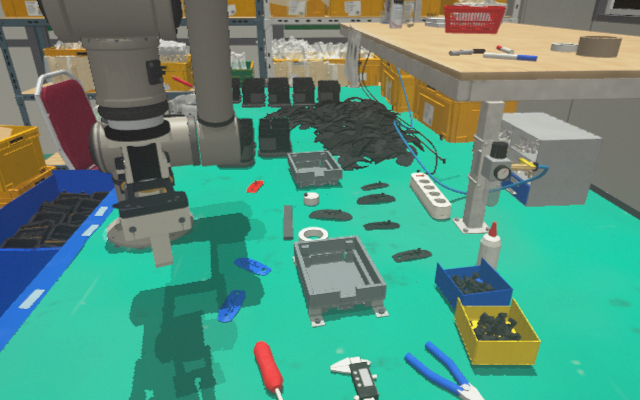

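The scene picture shows five black blades: short ones at about (308,161), (284,189) and (209,226), long ones at (240,211) and (293,221). The fixed tote with lugs is partly hidden at (350,168), and the loose tote is at (214,280). In the side picture the shorts are at (412,255), (381,225) and (376,186). The blue and red ones are decoys.

```bash
cat >> h.py <<'E'
def blades(cam,z=0.004,im=None,cal=None,amin=60,thr=75):
    im=read_camera(cam) if im is None else im; cal=cal or get_calibration(cam)
    m=(im.max(2)<thr).astype(np.uint8); n,l,st,ce=cv2.connectedComponentsWithStats(m)
    out=[]
    for i in range(1,n):
        if not amin<st[i,4]<60000: continue
        v,u=np.where(l==i); p=np.array([px2w(cam,a,b,z,cal)[:2] for a,b in zip(u[::max(1,len(u)//400)],v[::max(1,len(u)//400)])])
        (c,(w,h),a)=cv2.minAreaRect((p*1000).astype(np.float32))
        if w>h: a+=90   # a: direction of short side (x across)
        L,S=max(w,h),min(w,h)
        if 70<L<140 and S<70: out.append((np.array(c)/1000,L,S,((a+90)%180)-90,ce[i]))
    return out
def go(x,y,z,yaw=None):
    s=observe();p=np.array(s['tool_pos']);yw=s['tool_rot'][2]
    d=(np.array([x,y,z])-p)*1000; c,sn=np.cos(yw),np.sin(yw)
    t=np.array([c*d[0]+sn*d[1], sn*d[0]-c*d[1], -d[2]])
    r=0 if yaw is None else -((yaw-yw+np.pi/2)%np.pi-np.pi/2)
    print('tool mm',t,'roll',r,'dist',np.linalg.norm(t)); return t
E
python3 - <<'E'
from h import *
for c in ['scene','side']:
    for b in blades(c): print(c,*b)
print(px2w('side',470,230,0),px2w('side',488,105,.35),px2w('scene',243,155,0),get_calibration('wrist'))
go(.50,-.05,.42,0)
E
```

```text
scene [ 1.1594 -0.3548] 102.8734130859375 34.444244384765625 59.22566604614258 [250.6538  84.3718]
scene [ 0.7439 -0.393 ] 92.63737487792969 68.49080657958984 15.730142593383789 [327.8955 124.4527]
scene [ 0.4652 -0.5615] 126.54441833496094 36.95161437988281 26.724353790283203 [414.6885 137.5738]
scene [ 0.6391 -0.2004] 89.17250061035156 32.24919128417969 -81.25903129577637 [308.5658 161.3618]
scene [ 0.4958 -0.2237] 98.34197235107422 17.254518508911133 -83.3248987197876 [345.0095 178.9619]
scene [ 0.5997 -0.0529] 89.65055084228516 32.941612243652344 -86.87083983421326 [283.4194 188.8333]
scene [ 0.182 -0.423] 132.9893035888672 41.068084716796875 15.115154266357422 [460.3333 194.1304]
scene [0.6175 0.1028] 113.46693420410156 45.55921936035156 -84.35425996780396 [240.468  211.4095]
scene [0.9325 0.4574] 100.79824829101562 18.766197204589844 -9.121795654296875 [ 83.4583 216.6944]
scene [0.4719 0.0136] 113.4468994140625 43.287784576416016 74.73445892333984 [294.6614 221.5397]
scene [0.6343 0.2049] 89.26203918457031 31.477506637573242 -74.77703475952148 [208.6802 226.0315]
scene [0.4068 0.6346] 132.95938110351562 61.77023696899414 -44.226016998291016 [ 99.9421 389.4545]
side [-0.2421  0.4939] 138.9756317138672 30.808298110961914 19.609224319458008 [118.9904 162.6442]
side [1.3194 0.0974] 98.5840835571289 24.829151153564453 -0.1798553466796875 [600.7097 191.8226]
[ 0.8273 -0.0956  0.    ] [ 0.7651 -0.2051  0.35  ] [ 0.8275 -0.0655  0.    ] {'camera_matrix': array([[312.551 ,   0.    , 317.7207],
       [  0.    , 312.551 , 197.0324],
       [  0.    ,   0.    ,   1.    ]]), 'world_from_camera': array([[ 0.3382,  0.9112,  0.2352,  0.2406],
       [-0.9411,  0.3274,  0.0845, -0.471 ],
       [-0.    , -0.25  ,  0.9683,  0.3839],
       [ 0.    ,  0.    ,  0.    ,  1.    ]])}
tool mm [ 453.4472 -308.4899 -193.2535] roll 0.3458602488663789 dist 581.4871878454566
```

step_arm([
  {"translation": [23.5, -20.7, -10.7], "roll": 0},
  {"translation": [23.5, -20.7, -10.7], "roll": 0},
  {"translation": [23.5, -20.7, -10.7], "roll": 0},
  {"translation": [23.5, -20.7, -10.7], "roll": 0},
  {"translation": [23.5, -20.7, -10.7], "roll": 0},
  {"translation": [23.5, -20.7, -10.7], "roll": 0},
  {"translation": [23.5, -20.7, -10.7], "roll": 0},
  {"translation": [23.5, -20.7, -10.7], "roll": 0},
  {"translation": [23.5, -20.7, -10.7], "roll": 0},
  {"translation": [23.5, -20.7, -10.7], "roll": 0},
  {"translation": [23.5, -20.7, -10.7], "roll": 0},
  {"translation": [23.5, -20.7, -10.7], "roll": 0},
  {"translation": [23.5, -20.7, -10.7], "roll": 0},
  {"translation": [23.5, -20.7, -10.7], "roll": 0},
  {"translation": [23.5, -20.7, -10.7], "roll": 0},
  {"translation": [23.5, -20.7, -10.7], "roll": 0},
  {"translation": [23.5, -20.7, -10.7], "roll": 0},
  {"translation": [23.5, -20.7, -10.7], "roll": 0},
  {"translation": [0, 0, 0], "roll": 0.115},
  {"translation": [0, 0, 0], "roll": 0.115},
])

```text
time: 2.47
tool_pos: [0.4503, 0.0016, 0.4196]
tool_rot: [3.141, -0.001, 0.114]
contact_force: [0.1, -0.4, 0.2]
opening: 0.0921
grip_force: 0.0
```

step_arm([
  {"translation": [0, 0, 0], "roll": 0.116},
  {"translation": [0, 0, 0], "roll": 0},
  {"translation": [0, 0, 0], "roll": 0},
])

```text
time: 2.72
tool_pos: [0.4496, 0.0, 0.4193]
tool_rot: [3.141, -0.0, 0.003]
contact_force: [0.0, -0.7, -0.4]
opening: 0.0919
grip_force: 0.0
```

```bash
python3 - <<'E'
from h import *
s=observe();print(s['tool_pos'],s['tool_rot'],s['time'],s['qpos'])
cal=get_calibration('wrist');im=shot('wrist','w1')
for b in blades('wrist',im=im,cal=cal): print(*b)
for n in ['short_a_center','long_a_center','base_tote_center','base_tote_notch','loose_tote_notch']:
    for d in search_frame('wrist',n): print(n,np.array(d['at']),round(d['confidence'],2),w2px('wrist',d['at'],cal))
E
```

```text
[0.4496 0.     0.4193] [ 3.1415 -0.0001  0.0033] 2.7167 [-0.1706  0.1204  1.2972 -0.0001  1.7239  1.3969]
[0.6189 0.3786] 86.95699310302734 57.34165573120117 -33.26722717285156 [97.7286 54.5905]
[0.5474 0.5346] 72.78507995605469 40.9122314453125 75.8897705078125 [ 6.8783 96.5169]
short_a_center [ 0.6034 -0.0523  0.0054] 0.77 [348.9048  63.4258]
short_a_center [0.2785 0.2758 0.0071] 0.6 [176.4567 241.6594]
short_a_center [ 0.3094 -0.2335  0.001 ] 0.49 [437.5246 226.2533]
long_a_center [0.4789 0.0108 0.0123] 0.91 [311.8613 137.9952]
long_a_center [0.4509 0.3288 0.0223] 0.33 [131.94   153.9985]
base_tote_center [ 0.4516 -0.3044  0.0092] 0.56 [486.0982 153.6414]
base_tote_notch [ 0.4496 -0.3054  0.0107] 0.87 [486.9328 154.849 ]
loose_tote_notch [0.4498 0.3278 0.0185] 0.61 [133.8199 154.3704]
```

View pics/w1.png

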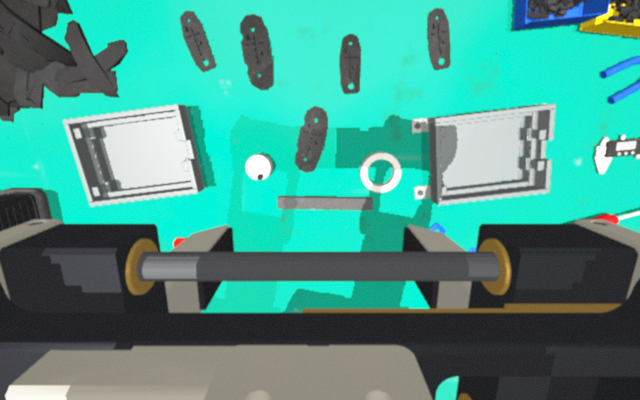

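The wrist view shows all five blades: shorts at about (198,41), (350,63) and (439,38), longs at (257,51) and (312,138). The fixed tote is at (492,153) and the loose one at (133,155). I need a closer crop of the totes.

```bash
python3 - <<'E'
from h import *
im=cv2.imread('pics/w1.png');cal=get_calibration('wrist')
for b in blades('wrist',im=im,cal=cal,thr=95): print(*b)
a=cv2.resize(im[90:220,50:215],None,fx=3.6,fy=3.6,interpolation=cv2.INTER_CUBIC)
b=cv2.resize(im[90:220,405:570],None,fx=3.6,fy=3.6,interpolation=cv2.INTER_CUBIC)
o=np.vstack([cv2.resize(a,(600,300*600//594-3)) if 0 else a[20:320],b[20:320]]);print(o.shape);cv2.imwrite('pics/crop1.png',o)
E
```

```text
[ 0.687  -0.3897] 94.21040344238281 24.871091842651367 -0.00925445556640625 [550.1908   6.9523]
[0.6202 0.1028] 115.18463134765625 43.11646270751953 -81.9144115447998 [257.0133  51.1165]
[ 0.6025 -0.0549] 90.46381378173828 30.801908493041992 -88.12215495109558 [350.2234  62.6204]
[0.4901 0.2334] 89.68541717529297 9.6495943069458 -82.37777185440063 [186.3663 124.8663]
[0.4626 0.0121] 87.58647918701172 38.8333625793457 66.81043243408203 [312.0673 148.7809]
[0.4487 0.3977] 95.15869903564453 18.460826873779297 -88.00209665298462 [100.5109 153.5545]
[0.3473 0.5689] 116.46815490722656 63.94008255004883 13.692996978759766 [ 22.4987 207.6493]
(600, 594, 3)
```

View pics/crop1.png

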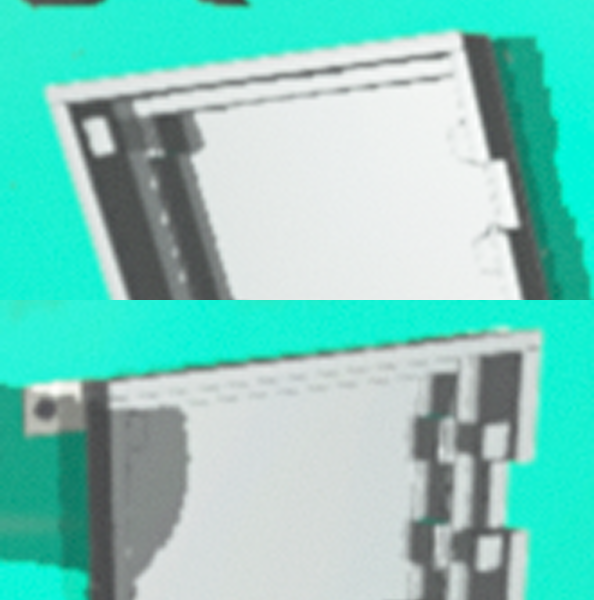

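The crop shows both cut-outs in the right-hand (-y) end walls: loose about (188,147), fixed about (547,155). So both totes face the same way.

```bash
python3 - <<'E'
from h import *
cal=get_calibration('wrist')
for n,c in dict(loose=[(63.1,120.6),(178.3,104.7)],fixed=[(435,118),(555.8,104.4)]).items():
    p=[px2w('wrist',u,v,.056,cal)[:2] for u,v in c]; d=p[0]-p[1]; L=np.hypot(*d); e=d/L; 
    nrm=np.array([e[1],-e[0]])  # +x tote
    print(n,p,L,'yaw',np.degrees(np.arctan2(-e[0],e[1])),'centre',(p[0]+p[1])/2-nrm*.074)
im=cv2.imread('pics/w1.png');m=((im[:,:,0].astype(int)-im[:,:,2])<60).astype(np.uint8)
n,l,st,ce=cv2.connectedComponentsWithStats(m)
for i in range(1,n):
    if 400<st[i,4]<4000:
        v,u=np.where(l==i);p=np.array([px2w('wrist',a,b,.004,cal)[:2]*1000 for a,b in zip(u,v)],np.float32);print(cv2.minAreaRect(p),ce[i])
E
```

```text
loose [array([0.5097, 0.412 ]), array([0.5343, 0.2229])] 0.19068135411167203 yaw 7.424651046827484 centre [0.4486 0.3079]
fixed [array([ 0.5136, -0.1892]), array([ 0.5346, -0.3803])] 0.19221414359221858 yaw 6.280223013467109 centre [ 0.4506 -0.2929]
((686.2744750976562, -390.0971984863281), (96.01412963867188, 26.35302734375), 89.9907455444336) [550.1281   7.2943]
((674.340576171875, -486.3714904785156), (105.08858489990234, 55.462223052978516), 85.72258758544922) [615.9055  20.0117]
((641.6300048828125, -201.67111206054688), (93.88179016113281, 36.22174072265625), 10.713234901428223) [438.3468  38.2732]
((637.7718505859375, 203.66766357421875), (94.6989517211914, 36.036659240722656), 17.81813621520996) [196.4576  40.7087]
((619.9276123046875, 103.14197540283203), (118.0677261352539, 47.99040985107422), 8.738687515258789) [256.789   51.6341]
((602.4049072265625, -54.93867492675781), (93.58216857910156, 34.08470153808594), 1.0080817937850952) [349.9991  63.5024]
((475.12823486328125, 12.272624969482422), (47.443912506103516, 116.8282470703125), 76.40994262695312) [311.2125 139.1437]
((456.98681640625, -543.4815063476562), (65.12615966796875, 83.27723693847656), 25.009437561035156) [614.3803 150.8687]
((416.6571960449219, -116.25227355957031), (77.43635559082031, 76.01094818115234), 1.9236259460449219) [380.2452 171.4947]
((427.3282470703125, 109.37255096435547), (50.39071273803711, 48.29220962524414), 89.98577117919922) [258.5831 166.2492]
((357.3026428222656, -13.987274169921875), (179.38296508789062, 26.05157470703125), 88.81297302246094) [325.3783 202.6386]
```

step_arm([
  {"translation": [12.7, 4.6, 29.8], "roll": 0},
  {"translation": [12.7, 4.6, 29.8], "roll": 0},
  {"translation": [12.7, 4.6, 29.8], "roll": 0},
  {"translation": [12.7, 4.6, 29.8], "roll": 0},
  {"translation": [12.7, 4.6, 29.8], "roll": 0},
  {"translation": [12.7, 4.6, 29.8], "roll": 0},
  {"translation": [12.7, 4.6, 29.8], "roll": 0},
  {"translation": [12.7, 4.6, 29.8], "roll": 0},
  {"translation": [12.7, 4.6, 29.8], "roll": 0},
  {"translation": [12.7, 4.6, 29.8], "roll": 0},
  {"translation": [12.7, 4.6, 29.8], "roll": -0.014},
  {"translation": [12.7, 4.6, 29.8], "roll": 0},
  {"translation": [0, 0, 0], "roll": 0},
  {"translation": [0, 0, 0], "roll": 0},
])

```text
time: 4.18
tool_pos: [0.6011, -0.0551, 0.0599]
tool_rot: [-3.141, 0.004, 0.014]
contact_force: [0.3, -0.3, 0.5]
opening: 0.0914
grip_force: 0.0
```

```bash
python3 - <<'E'
from h import *
s=observe();print(s['tool_pos'],s['tool_rot'],s['time'],s['opening'],w2px('wrist',s['tool_pos']),w2px('wrist',[.6024,-.0549,.012]))
shot('wrist','w2');go(.6024,-.0549,.002,.0175)
E
```

```text
[ 0.6011 -0.0551  0.0599] [-3.1406  0.0042  0.0138] 4.1833 0.09141389069685397 [318.3335 243.7129] [318.0253 214.1188]
tool mm [ 0.4681 -0.166  59.9557] roll -0.003535631156108554 dist 59.95772616798692
```

View pics/w2.png

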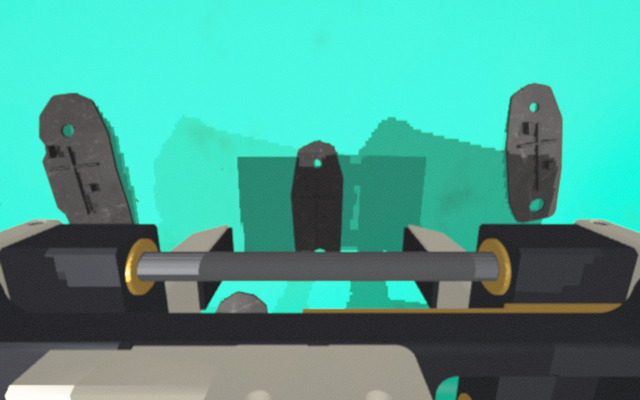

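The close view shows the blade centred between the fingers at column 318, with its far end at row 141. It's fit to grip, so I descend and close.

step_arm([
  {"translation": [0.5, 0, 11], "roll": 0},
  {"translation": [0, 0, 11], "roll": 0},
  {"translation": [0, 0, 11], "roll": 0},
  {"translation": [0, 0, 11], "roll": 0},
  {"translation": [0, 0, 6], "roll": 0},
  {"translation": [0, 0, 4], "roll": 0},
  {"translation": [0, 0, 2], "roll": 0},
  {"translation": [0, 0, 2], "roll": 0},
  {"translation": [0, 0, 0], "roll": 0},
  {"translation": [0, 0, 0], "roll": 0},
])

```text
time: 5.07
tool_pos: [0.6028, -0.0551, 0.004]
tool_rot: [3.141, -0.001, 0.014]
contact_force: [0.3, -0.7, 1.0]
opening: 0.0916
grip_force: 0.0
```

step_arm([
  {"translation": [0, 0, 0], "roll": 0},
  {"translation": [0, 0, 0], "roll": 0},
  {"translation": [0, 0, 0], "roll": 0},
  {"translation": [0, 0, 0], "roll": 0},
  {"translation": [0, 0, 0], "roll": 0},
  {"translation": [0, 0, 0], "roll": 0},
  {"translation": [0, 0, 0], "roll": 0},
], fingers=0, grip_force=15)

```text
time: 5.65
tool_pos: [0.6026, -0.0551, 0.0037]
tool_rot: [3.141, -0.0, 0.014]
contact_force: [-0.0, 0.4, 0.8]
opening: 0.0496
grip_force: 0.0
```

```bash
python3 - <<'E'
from h import *
s=observe();print(s['tool_pos'],s['tool_rot'],s['time'],s['opening'],s['grip_force'],s['contact_force'])
shot('wrist','w3')
im=cv2.imread('pics/w2.png')
# blade S1 and S2' in w2: skip; far end of held blade
cal=get_calibration('wrist')
im=cv2.imread('pics/w3.png');m=((im[:,:,0].astype(int)-im[:,:,2])<40)
c=m[:,300:340].any(1);print(np.where(c)[0][:3], px2w('wrist',318,np.where(c)[0][0],.004,cal))
E
```

```text
[ 0.6026 -0.0551  0.0037] [ 3.1415 -0.      0.0137] 5.65 0.049569152601115184 0.0 [-0.0232  0.3517  0.7653]
[153 154 155] [ 0.6514 -0.0543  0.004 ]
```

step_arm([
  {"translation": [0, 0, 2.2], "roll": 0},
  {"translation": [0, 0, 0], "roll": 0},
  {"translation": [0, 0, 0], "roll": 0},
  {"translation": [0, 0, 0], "roll": 0},
  {"translation": [0, 0, 0], "roll": 0},
  {"translation": [0, 0, 0], "roll": 0},
])

```text
time: 6.2
tool_pos: [0.6026, -0.055, 0.0014]
tool_rot: [3.142, 0.0, 0.014]
contact_force: [-0.4, -0.4, -0.3]
opening: 0.0352
grip_force: 15.0
```

step_arm([
  {"translation": [0, 0, -10], "roll": 0},
  {"translation": [0, 0, -10], "roll": 0},
  {"translation": [0, 0, -20], "roll": 0},
  {"translation": [0, 0, -30], "roll": 0},
  {"translation": [0, 0, -30], "roll": 0},
  {"translation": [0, 0, 0], "roll": 0},
])

```text
time: 6.7
tool_pos: [0.6064, -0.0558, 0.1092]
tool_rot: [3.139, -0.012, 0.014]
contact_force: [1.6, 0.2, -0.0]
opening: 0.0352
grip_force: 15.0
```

```bash
python3 - <<'E'
from h import *
s=observe();print(s['tool_pos'],s['tool_rot'],s['time'],s['opening'],s['grip_force'])
y=.11;C=np.array([.4506,-.2929]);ex=np.array([np.cos(y),np.sin(y)]);ey=np.array([-ex[1],ex[0]])
print(C+.032*ey,C-.032*ey); t=C+.032*ey; go(*t,.13,y)
shot('wrist','w4')
E
```

```text
[ 0.6064 -0.0558  0.1092] [ 3.1387 -0.0121  0.0139] 6.7 0.03522917217783343 14.986897789722207
[ 0.4471 -0.2611] [ 0.4541 -0.3247]
tool mm [-162.1344  203.0574  -20.8308] roll -0.09606759619128358 dist 260.67947468290384
```

View pics/w4.png

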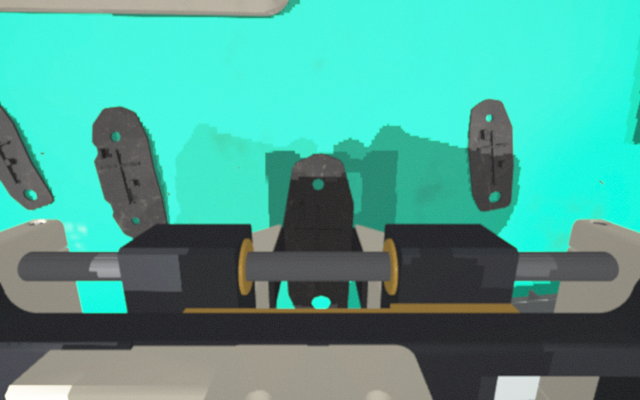

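The blade is held level between the fingers at (318,230). I go above the fixed tote, first slightly short of it so that I can see it.

step_arm([
  {"translation": [-22.7, 22.1, -14.1], "roll": 0},
  {"translation": [-22.7, 22.1, -14.1], "roll": 0},
  {"translation": [-22.7, 22.1, -14.1], "roll": 0},
  {"translation": [-22.7, 22.1, -14.1], "roll": 0},
  {"translation": [-22.7, 22.1, -14.1], "roll": 0},
  {"translation": [-22.7, 22.1, -14.1], "roll": 0},
  {"translation": [-22.7, 22.1, -14.1], "roll": 0},
  {"translation": [-22.7, 22.1, -14.1], "roll": 0},
  {"translation": [-22.7, 22.1, -14.1], "roll": 0},
  {"translation": [-22.7, 22.1, -14.1], "roll": 0},
  {"translation": [0, 0, 0], "roll": -0.096},
  {"translation": [0, 0, 0], "roll": 0},
  {"translation": [0, 0, 0], "roll": 0},
  {"translation": [0, 0, 0], "roll": 0},
])

```text
time: 7.92
tool_pos: [0.3787, -0.2784, 0.2419]
tool_rot: [-3.14, 0.001, 0.108]
contact_force: [0.3, -0.4, 0.2]
opening: 0.0351
grip_force: 15.0
```

```bash
python3 - <<'E'
from h import *
s=observe();print(s['tool_pos'],s['tool_rot'],s['time'],s['opening'],s['grip_force'])
cal=get_calibration('wrist');shot('wrist','w5');np.save('w5.npy',cal,allow_pickle=True)
y=.11;C=np.array([.4506,-.2929]);ex=np.array([np.cos(y),np.sin(y)]);ey=np.array([-ex[1],ex[0]])
for a in(-1,1):
  for b in (-1,1): print(a,b,w2px('wrist',[*(C+a*.074*ex+b*.096*ey),.056],cal))
E
```

```text
[ 0.3787 -0.2784  0.2419] [-3.1404  0.0007  0.1083] 7.9167 0.035136531755666715 14.98754980427293
-1 -1 [424.0036 181.3186]
-1 1 [252.4427 181.7079]
1 -1 [436.237   36.1857]
1 1 [244.3283  36.7767]
```

View pics/w5.png

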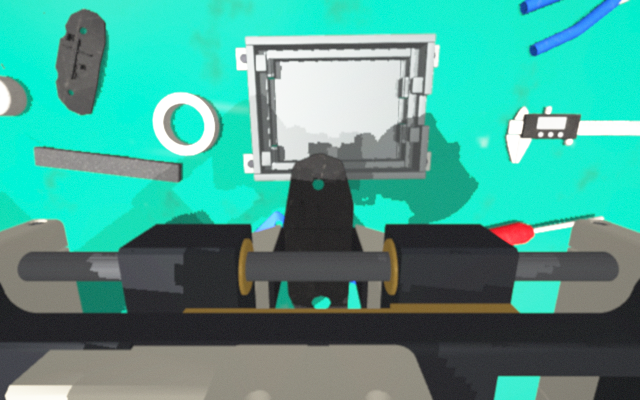

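The fixed tote's rim corners show at about (246,38), (438,35), (426,180) and (252,181). That is within 2 px of prediction, so the estimate holds and I lower the blade.

step_arm([
  {"translation": [11.6, -1.4, 18], "roll": 0},
  {"translation": [11.6, -1.4, 18], "roll": 0},
  {"translation": [11.6, -1.4, 18], "roll": 0},
  {"translation": [11.6, -1.4, 18], "roll": 0},
  {"translation": [11.6, -1.4, 18], "roll": 0},
  {"translation": [11.6, -1.4, 18], "roll": -0.007},
  {"translation": [0, 0, 18], "roll": 0},
  {"translation": [0, 0, 18], "roll": 0},
  {"translation": [0, 0, 0], "roll": 0},
  {"translation": [0, 0, 0], "roll": 0},
])

```text
time: 8.8
tool_pos: [0.4468, -0.2621, 0.0976]
tool_rot: [-3.14, 0.002, 0.117]
contact_force: [0.7, -0.1, 0.0]
opening: 0.0351
grip_force: 15.0
```

```bash
python3 - <<'E'
from h import *
s=observe();print(s['tool_pos'],s['tool_rot'],s['opening'])
go(.4471,-.2622,.0065,.115)
E
```

```text
[ 0.4468 -0.2621  0.0976] [-3.1395  0.002   0.1174] 0.035112737480488904
tool mm [ 0.3068  0.1763 91.1458] roll 0.002358559288238471 dist 91.1465016589093
```

step_arm([
  {"translation": [0.3, 0, 18], "roll": 0},
  {"translation": [0, 0, 18], "roll": 0},
  {"translation": [0, 0, 18], "roll": 0},
  {"translation": [0, 0, 16], "roll": 0},
  {"translation": [0, 0, 10], "roll": 0},
  {"translation": [0, 0, 5], "roll": 0},
  {"translation": [0, 0, 3], "roll": 0},
  {"translation": [0, 0, 2], "roll": 0},
  {"translation": [0, 0, 0.5], "roll": 0},
  {"translation": [0, 0, 0], "roll": 0},
  {"translation": [0, 0, 0], "roll": 0},
])

```text
time: 9.72
tool_pos: [0.4475, -0.2635, 0.0086]
tool_rot: [3.141, -0.001, 0.117]
contact_force: [0.1, -0.5, -0.4]
opening: 0.0352
grip_force: 15.0
```

step_arm([
  {"translation": [0, 0, 0], "roll": 0},
  {"translation": [0, 0, 0], "roll": 0},
  {"translation": [0, 0, 0], "roll": 0},
  {"translation": [0, 0, 0], "roll": 0},
], fingers=0.5)

```text
time: 10.05
tool_pos: [0.4473, -0.2632, 0.0082]
tool_rot: [3.141, -0.0, 0.117]
contact_force: [-0.4, 0.5, 0.2]
opening: 0.0456
grip_force: 0.0
```

step_arm([
  {"translation": [0, 0, -5], "roll": 0},
  {"translation": [0, 0, -10], "roll": 0},
  {"translation": [0, 0, -20], "roll": 0},
  {"translation": [0, 0, -35], "roll": 0},
  {"translation": [0, 0, -40], "roll": 0},
  {"translation": [0, 0, -40], "roll": 0},
  {"translation": [0, 0, 0], "roll": 0},
  {"translation": [0, 0, 0], "roll": 0},
])

```text
time: 10.72
tool_pos: [0.4484, -0.2641, 0.1614]
tool_rot: [3.137, -0.005, 0.117]
contact_force: [0.1, 0.3, -0.9]
opening: 0.0459
grip_force: 0.0
```

```bash
python3 - <<'E'
from h import *
s=observe();print(s['tool_pos'],s['tool_rot'],s['time'],s['opening'])
go(.6416,-.2017,.12,np.radians(10.7))
E
```

```text
[ 0.4484 -0.2641  0.1614] [ 3.1367 -0.0047  0.1169] 10.7167 0.04589479254699979
tool mm [199.1346 -39.4146  41.351 ] roll -0.06986594806119584 dist 207.16661933597337
```

step_arm([
  {"translation": [24.9, -4.9, 0], "roll": 0},
  {"translation": [24.9, -4.9, 0], "roll": 0},
  {"translation": [24.9, -4.9, 5], "roll": 0},
  {"translation": [24.9, -4.9, 10], "roll": 0},
  {"translation": [24.9, -4.9, 15], "roll": 0},
  {"translation": [24.9, -4.9, 20], "roll": 0},
  {"translation": [24.9, -4.9, 25], "roll": 0},
  {"translation": [24.9, -4.9, 25], "roll": -0.07},
  {"translation": [0, 0, 0], "roll": 0},
  {"translation": [0, 0, 0], "roll": 0},
  {"translation": [0, 0, 0], "roll": 0},
], fingers=1)

```text
time: 11.63
tool_pos: [0.6397, -0.201, 0.0575]
tool_rot: [-3.141, 0.002, 0.186]
contact_force: [-1.1, -0.2, -0.3]
opening: 0.0916
grip_force: 0.0
```

```bash
python3 - <<'E'
from h import *
s=observe();print(s['tool_pos'],s['tool_rot'],s['time'],s['opening'])
cal=get_calibration('wrist');shot('wrist','w6')
im=cv2.imread('pics/w6.png');m=((im[:,:,0].astype(int)-im[:,:,2])<40)
for lo,hi in((300,338),):
    r=np.where(m[:,lo:hi].any(1))[0];print(r[:2],px2w('wrist',318,r[0],.004,cal))
for v in (190,205,215):
    c=np.where(m[v,230:400])[0]+230;print(v,c.min(),c.max(),px2w('wrist',c.min(),v,.004,cal),px2w('wrist',c.max(),v,.004,cal))
go(.6416,-.2017,.002,np.radians(10.7))
E
```

```text
[ 0.6397 -0.201   0.0575] [-3.1409  0.0016  0.1861] 11.6333 0.09162819443069833
[141 142] [ 0.6895 -0.1915  0.004 ]
190 294 345 [ 0.6535 -0.1813  0.004 ] [ 0.66  -0.216  0.004]
205 294 345 [ 0.6428 -0.1831  0.004 ] [ 0.6494 -0.2182  0.004 ]
215 295 344 [ 0.6357 -0.185   0.004 ] [ 0.6421 -0.2191  0.004 ]
tool mm [ 1.5255  0.4477 56.7727] roll -0.0010964508246928961 dist 56.794963583317866
```

step_arm([
  {"translation": [1, 0, 11], "roll": 0},
  {"translation": [1, 0, 11], "roll": 0},
  {"translation": [0, 0, 11], "roll": 0},
  {"translation": [0, 0, 11], "roll": 0},
  {"translation": [0, 0, 5], "roll": 0},
  {"translation": [0, 0, 4], "roll": 0},
  {"translation": [0, 0, 2], "roll": 0},
  {"translation": [0, 0, 1.5], "roll": 0},
  {"translation": [0, 0, 0], "roll": 0},
  {"translation": [0, 0, 0], "roll": 0},
  {"translation": [0, 0, 0], "roll": 0},
  {"translation": [0, 0, 0], "roll": 0},
  {"translation": [0, 0, 0], "roll": 0},
])

```text
time: 12.77
tool_pos: [0.6426, -0.2007, 0.0019]
tool_rot: [3.141, -0.0, 0.187]
contact_force: [-0.8, -0.2, 0.1]
opening: 0.0917
grip_force: 0.0
```

step_arm([
  {"translation": [0, 0, 1], "roll": 0},
  {"translation": [0, 0, 0], "roll": 0},
  {"translation": [0, 0, 0], "roll": 0},
  {"translation": [0, 0, 0], "roll": 0},
  {"translation": [0, 0, 0], "roll": 0},
  {"translation": [0, 0, 0], "roll": 0},
  {"translation": [0, 0, 0], "roll": 0},
  {"translation": [0, 0, 0], "roll": 0},
  {"translation": [0, 0, 0], "roll": 0},
  {"translation": [0, 0, 0], "roll": 0},
  {"translation": [0, 0, 0], "roll": 0},
  {"translation": [0, 0, 0], "roll": 0},
  {"translation": [0, 0, 0], "roll": 0},
], fingers=0)

```text
time: 13.85
tool_pos: [0.6425, -0.2007, 0.0005]
tool_rot: [3.141, -0.0, 0.187]
contact_force: [-0.7, -0.7, 0.2]
opening: 0.0351
grip_force: 15.0
```

step_arm([
  {"translation": [0, 0, -10], "roll": 0},
  {"translation": [0, 0, -10], "roll": 0},
  {"translation": [0, 0, -20], "roll": 0},
  {"translation": [0, 0, -30], "roll": 0},
  {"translation": [0, 0, -30], "roll": 0},
  {"translation": [0, 0, -30], "roll": 0},
  {"translation": [0, 0, 0], "roll": 0.07},
  {"translation": [0, 0, 0], "roll": 0},
  {"translation": [0, 0, 0], "roll": 0},
])

```text
time: 14.6
tool_pos: [0.6423, -0.2005, 0.1313]
tool_rot: [3.141, -0.0, 0.118]
contact_force: [0.1, -0.1, 0.3]
opening: 0.0352
grip_force: 15.0
```

```bash
python3 - <<'E'
from h import *
s=observe();print(s['tool_pos'],s['tool_rot'],s['time'],s['opening'])
y=.115;C=np.array([.4508,-.294]);ex=np.array([np.cos(y),np.sin(y)]);ey=np.array([-ex[1],ex[0]])
go(*(C-.033*ey),.11,y);print(C-.033*ey)
E
```

```text
[ 0.6423 -0.2005  0.1313] [ 3.1412 -0.0004  0.1185] 14.6 0.03519340757527969
tool mm [-201.3072  103.1608   21.2566] roll 0.003477103494845979 dist 227.19718933837063
[ 0.4546 -0.3268]
```

step_arm([
  {"translation": [-25.2, 12.9, 0], "roll": 0},
  {"translation": [-25.2, 12.9, 0], "roll": 0},
  {"translation": [-25.2, 12.9, 0], "roll": 0},
  {"translation": [-25.2, 12.9, 0], "roll": 0},
  {"translation": [-25.2, 12.9, 0], "roll": 0},
  {"translation": [-25.2, 12.9, 0], "roll": 0},
  {"translation": [-25.2, 12.9, 5], "roll": 0},
  {"translation": [-25.2, 12.9, 15], "roll": 0},
  {"translation": [0, 0, 0], "roll": 0},
  {"translation": [0, 0, 0], "roll": 0},
  {"translation": [0, 0, 0], "roll": 0},
])

```text
time: 15.52
tool_pos: [0.4543, -0.3264, 0.1101]
tool_rot: [-3.141, 0.0, 0.117]
contact_force: [1.2, -0.3, -0.4]
opening: 0.0353
grip_force: 15.0
```

```bash
python3 - <<'E'
from h import *
cal=get_calibration('wrist')
s=observe();print(s['tool_pos'],s['tool_rot'],s['time'],s['opening']);shot('wrist','w7')
go(.4546,-.3268,.0055,.115)
E
```

```text
[ 0.4543 -0.3264  0.1101] [-3.1405  0.0005  0.1172] 15.5167 0.03530228577964939
tool mm [ -0.3538   0.5395 104.9144] roll 0.00301145366477229 dist 104.91639638008368
```

View pics/w7.png

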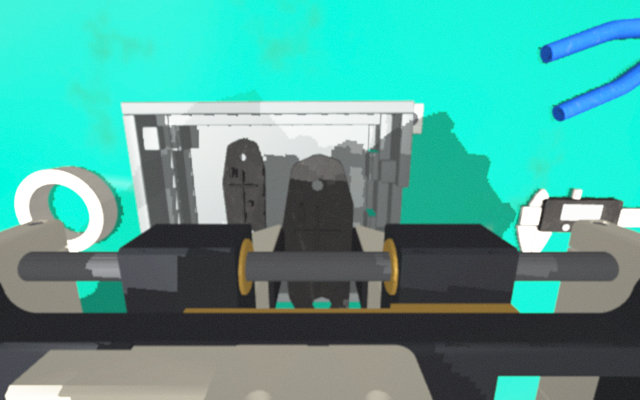

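The first blade lies flat on the floor at (244,185). The second hangs to its right at (318,200) with clear space, so I lower it.

step_arm([
  {"translation": [0, 0, 20], "roll": 0},
  {"translation": [0, 0, 20], "roll": 0},
  {"translation": [0, 0, 20], "roll": 0},
  {"translation": [0, 0, 20], "roll": 0},
  {"translation": [0, 0, 11], "roll": 0},
  {"translation": [0, 0, 6], "roll": 0},
  {"translation": [0, 0, 3], "roll": 0},
  {"translation": [0, 0, 2], "roll": 0},
  {"translation": [0, 0, 1], "roll": 0},
  {"translation": [0, 0, 1], "roll": 0},
  {"translation": [0, 0, 0], "roll": 0},
  {"translation": [0, 0, 0], "roll": 0},
])

```text
time: 16.57
tool_pos: [0.4545, -0.3269, 0.0071]
tool_rot: [3.141, -0.001, 0.117]
contact_force: [-0.5, 0.7, 0.1]
opening: 0.0352
grip_force: 15.0
```

step_arm([
  {"translation": [0, 0, 0], "roll": 0},
  {"translation": [0, 0, 0], "roll": 0},
  {"translation": [0, 0, 0], "roll": 0},
  {"translation": [0, 0, 0], "roll": 0},
], fingers=0.47)

```text
time: 16.9
tool_pos: [0.4543, -0.3267, 0.0067]
tool_rot: [3.141, -0.0, 0.117]
contact_force: [0.1, 0.5, -0.5]
opening: 0.0431
grip_force: 0.0
```

step_arm([
  {"translation": [0, 0, -5], "roll": 0},
  {"translation": [0, 0, -10], "roll": 0},
  {"translation": [0, 0, -20], "roll": 0},
  {"translation": [0, 0, -35], "roll": 0},
  {"translation": [0, 0, -40], "roll": 0},
  {"translation": [0, 0, -40], "roll": 0},
  {"translation": [0, 0, -40], "roll": 0},
  {"translation": [0, 0, 0], "roll": 0},
  {"translation": [0, 0, 0], "roll": 0},
])

```text
time: 17.65
tool_pos: [0.4553, -0.3275, 0.2003]
tool_rot: [3.136, -0.005, 0.117]
contact_force: [-0.8, 0.1, -0.9]
opening: 0.0428
grip_force: 0.0
```

```bash
python3 - <<'E'
from h import *
s=observe();print(s['tool_pos'],s['tool_rot'],s['time'],s['opening'],s['qpos'])
go(.38,.29,.26,None)
E
```

```text
[ 0.4553 -0.3275  0.2003] [ 3.136  -0.0045  0.1169] 17.65 0.042773304067767796 [-0.7603  0.4249  1.4722 -0.0001  1.2373  0.6937]
tool mm [  -2.714  -622.1057  -59.704 ] roll 0 dist 624.9699797834576
```

step_arm([
  {"translation": [0, -31.1, -3], "roll": 0},
  {"translation": [0, -31.1, -3], "roll": 0},
  {"translation": [0, -31.1, -3], "roll": 0},
  {"translation": [0, -31.1, -3], "roll": 0},
  {"translation": [0, -31.1, -3], "roll": 0},
  {"translation": [0, -31.1, -3], "roll": 0},
  {"translation": [0, -31.1, -3], "roll": 0},
  {"translation": [0, -31.1, -3], "roll": 0},
  {"translation": [0, -31.1, -3], "roll": 0},
  {"translation": [0, -31.1, -3], "roll": 0},
  {"translation": [0, -31.1, -3], "roll": 0},
  {"translation": [0, -31.1, -3], "roll": 0},
  {"translation": [0, -31.1, -3], "roll": 0},
  {"translation": [0, -31.1, -3], "roll": 0},
  {"translation": [0, -31.1, -3], "roll": 0},
  {"translation": [0, -31.1, -3], "roll": 0},
  {"translation": [0, -31.1, -3], "roll": 0},
  {"translation": [0, -31.1, -3], "roll": 0},
  {"translation": [0, -31.1, -3], "roll": 0},
  {"translation": [0, -31.1, -3], "roll": 0},
])

```text
time: 19.32
tool_pos: [0.3806, 0.2923, 0.2556]
tool_rot: [3.141, 0.002, 0.117]
contact_force: [1.2, 0.1, 0.5]
opening: 0.0431
grip_force: 0.0
```

step_arm([
  {"translation": [0, 0, 0], "roll": 0},
  {"translation": [0, 0, 0], "roll": 0},
  {"translation": [0, 0, 0], "roll": 0},
  {"translation": [0, 0, 0], "roll": 0},
])

```text
time: 19.65
tool_pos: [0.3816, 0.2901, 0.2559]
tool_rot: [3.141, 0.001, 0.116]
contact_force: [-0.4, -0.4, -0.1]
opening: 0.043
grip_force: 0.0
```

```bash
python3 - <<'E'
from h import *
s=observe();print(s['tool_pos'],s['tool_rot'],s['time'],s['opening'],s['qpos'])
cal=get_calibration('wrist');shot('wrist','w8')
y=.13;C=np.array([.4486,.3079]);ex=np.array([np.cos(y),np.sin(y)]);ey=np.array([-ex[1],ex[0]])
for a in(-1,1):
  for b in (-1,1): print(a,b,w2px('wrist',[*(C+a*.074*ex+b*.096*ey),.056],cal))
E
```

```text
[0.3816 0.2901 0.2559] [3.1406 0.0013 0.1158] 19.65 0.043000397071810546 [ 0.4902  0.2359  1.5909 -0.0004  1.3164  1.9453]
-1 -1 [392.7729 178.8015]
-1 1 [227.7803 181.2625]
1 -1 [399.2016  39.4769]
1 1 [215.4212  42.4501]
```

View pics/w8.png

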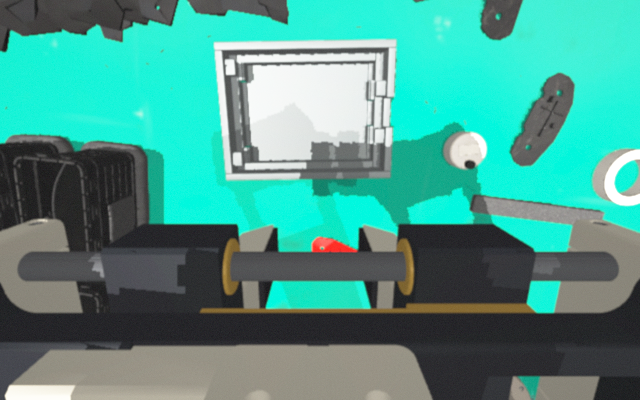

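The loose tote's rim corners show at about (214,43), (397,40), (391,177) and (225,180), about 2 mm further +y than assumed. Its cut-out faces right (-y). The far wall is the one to pinch.

step_arm([
  {"translation": [23.2, -2.2, 22.7], "roll": 0},
  {"translation": [23.2, -2.2, 22.7], "roll": 0},
  {"translation": [23.2, -2.2, 22.7], "roll": 0},
  {"translation": [23.2, -2.2, 22.7], "roll": 0},
  {"translation": [23.2, -2.2, 22.7], "roll": 0},
  {"translation": [23.2, -2.2, 22.7], "roll": 0},
  {"translation": [0, 0, 0], "roll": -0.122},
  {"translation": [0, 0, 0], "roll": -0.122},
  {"translation": [0, 0, 0], "roll": -0.122},
  {"translation": [0, 0, 0], "roll": -0.122},
  {"translation": [0, 0, 0], "roll": -0.122},
  {"translation": [0, 0, 0], "roll": -0.122},
  {"translation": [0, 0, 0], "roll": -0.122},
  {"translation": [0, 0, 0], "roll": -0.122},
  {"translation": [0, 0, 0], "roll": -0.122},
  {"translation": [0, 0, 0], "roll": -0.122},
  {"translation": [0, 0, 0], "roll": -0.122},
  {"translation": [0, 0, 0], "roll": -0.122},
  {"translation": [0, 0, 0], "roll": -0.121},
])

```text
time: 21.28
tool_pos: [0.5189, 0.3191, 0.1202]
tool_rot: [-3.141, 0.0, 1.706]
contact_force: [0.6, -0.5, -0.8]
opening: 0.0429
grip_force: 0.0
```

step_arm([
  {"translation": [0, 0, 0], "roll": 0},
  {"translation": [0, 0, 0], "roll": 0},
  {"translation": [0, 0, 0], "roll": 0},
])

```text
time: 21.53
tool_pos: [0.5187, 0.3198, 0.1203]
tool_rot: [-3.141, 0.0, 1.697]
contact_force: [-0.3, 0.0, 0.2]
opening: 0.0432
grip_force: 0.0
```

```bash
python3 - <<'E'
from h import *
s=observe();print(s['tool_pos'],s['tool_rot'],s['time'],s['opening'],s['qpos'])
cal=get_calibration('wrist');shot('wrist','w9')
go(.5182,.3191,.030,1.7008)
y=.13;C=np.array([.4488,.310]);ex=np.array([np.cos(y),np.sin(y)]);ey=np.array([-ex[1],ex[0]])
for a in (.066,.074):print(w2px('wrist',[*(C+a*ex+.096*ey),.056],cal),w2px('wrist',[*(C+a*ex+.03*ey),.056],cal))
E
```

```text
[0.5187 0.3198 0.1203] [-3.1415  0.0002  1.6973] 21.5333 0.04316918035130934 [ 0.4269  0.5904  1.4244 -0.0002  1.1269  0.3004]
tool mm [-0.8078 -0.566  90.2943] roll -0.0026088654745151096 dist 90.29970740227265
[310.635  72.499] [311.5572 170.9069]
[322.6933  72.4417] [322.7286 170.8603]
```

View pics/w9.png

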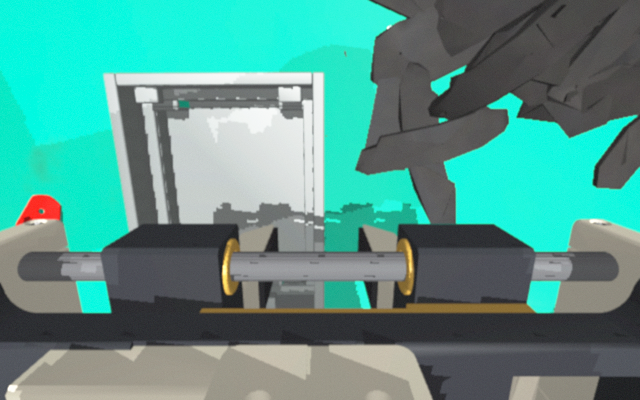

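The pinched wall's rim shows at columns 312-325, right at the finger centre line (col 318). The pile edge stays clear of the fingers, so I descend and grip.

step_arm([
  {"translation": [0, 0, 15], "roll": 0},
  {"translation": [0, 0, 15], "roll": 0},
  {"translation": [0, 0, 15], "roll": 0},
  {"translation": [0, 0, 15], "roll": 0},
  {"translation": [0, 0, 12], "roll": 0},
  {"translation": [0, 0, 9], "roll": 0},
  {"translation": [0, 0, 6], "roll": 0},
  {"translation": [0, 0, 2], "roll": 0},
  {"translation": [0, 0, 0], "roll": 0},
  {"translation": [0, 0, 0], "roll": 0},
])

```text
time: 22.42
tool_pos: [0.5189, 0.3206, 0.0318]
tool_rot: [3.141, -0.0, 1.702]
contact_force: [-0.9, 0.1, -0.4]
opening: 0.0431
grip_force: 0.0
```

step_arm([
  {"translation": [0, 0, 0], "roll": 0},
  {"translation": [0, 0, 0], "roll": 0},
  {"translation": [0, 0, 0], "roll": 0},
  {"translation": [0, 0, 0], "roll": 0},
  {"translation": [0, 0, 0], "roll": 0},
  {"translation": [0, 0, 0], "roll": 0},
  {"translation": [0, 0, 0], "roll": 0},
  {"translation": [0, 0, 0], "roll": 0},
], fingers=0, grip_force=60)

```text
time: 23.08
tool_pos: [0.5186, 0.3205, 0.0314]
tool_rot: [3.141, 0.0, 1.702]
contact_force: [-0.2, 0.8, 1.0]
opening: 0.0076
grip_force: 60.0
```

step_arm([
  {"translation": [0, 0, -4], "roll": 0},
  {"translation": [0, 0, -8], "roll": 0},
  {"translation": [0, 0, -15], "roll": 0},
  {"translation": [0, 0, -20], "roll": 0},
  {"translation": [0, 0, -25], "roll": 0},
  {"translation": [0, 0, -30], "roll": 0},
  {"translation": [0, 0, -30], "roll": 0},
  {"translation": [0, 0, -25], "roll": 0},
  {"translation": [0, 0, -15], "roll": 0},
  {"translation": [0, 0, -5], "roll": 0},
  {"translation": [0, 0, 0], "roll": 0},
])

```text
time: 24.0
tool_pos: [0.5189, 0.3207, 0.2099]
tool_rot: [3.139, -0.001, 1.702]
contact_force: [-0.3, 0.4, -2.6]
opening: 0.0077
grip_force: 60.0
```

```bash
python3 - <<'E'
from h import *
s=observe();print(s['tool_pos'],s['tool_rot'],s['time'],s['opening'],s['qpos'])
cal=get_calibration('wrist');shot('wrist','w10')
go(.5,.02,.22)
E
```

```text
[0.5189 0.3207 0.2099] [ 3.1388 -0.0008  1.7018] 24.0 0.007684346967508249 [ 0.428   0.51    1.3044 -0.0001  1.3243  0.297 ]
tool mm [-295.3926  -57.3906  -11.7622] roll 0 dist 301.14582965254607
```

View pics/w10.png

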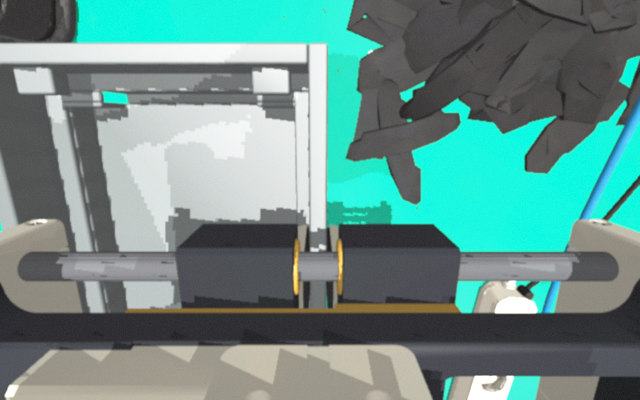

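The tote hangs level in the fingers. Its rim's outer corner is at about (325,43), and nothing touches the pile. Next is the move to the middle and the half turn.

step_arm([
  {"translation": [-14.8, -2.9, -1.2], "roll": 0},
  {"translation": [-29.5, -5.7, -1.2], "roll": 0},
  {"translation": [-29.5, -5.7, -1.2], "roll": 0},
  {"translation": [-29.5, -5.7, -1.2], "roll": 0},
  {"translation": [-29.5, -5.7, -1.2], "roll": 0},
  {"translation": [-29.5, -5.7, -1.2], "roll": 0},
  {"translation": [-29.5, -5.7, -1.2], "roll": 0},
  {"translation": [-29.5, -5.7, -1.2], "roll": 0},
  {"translation": [-29.5, -5.7, -1.2], "roll": 0},
  {"translation": [-29.5, -5.7, -1.2], "roll": 0},
  {"translation": [-14.8, -2.9, -1.2], "roll": 0},
  {"translation": [0, 0, 0], "roll": 0.06},
  {"translation": [0, 0, 0], "roll": 0.11},
  {"translation": [0, 0, 0], "roll": 0.11},
  {"translation": [0, 0, 0], "roll": 0.11},
  {"translation": [0, 0, 0], "roll": 0.11},
  {"translation": [0, 0, 0], "roll": 0.11},
  {"translation": [0, 0, 0], "roll": 0.11},
  {"translation": [0, 0, 0], "roll": 0.11},
  {"translation": [0, 0, 0], "roll": 0.11},
])

```text
time: 25.72
tool_pos: [0.4994, 0.0205, 0.2196]
tool_rot: [-3.139, 0.003, 0.756]
contact_force: [0.1, 0.3, -2.3]
opening: 0.0077
grip_force: 60.0
```

step_arm([
  {"translation": [0, 0, 0], "roll": 0.11},
  {"translation": [0, 0, 0], "roll": 0.11},
  {"translation": [0, 0, 0], "roll": 0.11},
  {"translation": [0, 0, 0], "roll": 0.11},
  {"translation": [0, 0, 0], "roll": 0.11},
  {"translation": [0, 0, 0], "roll": 0.11},
  {"translation": [0, 0, 0], "roll": 0.11},
  {"translation": [0, 0, 0], "roll": 0.11},
  {"translation": [0, 0, 0], "roll": 0.11},
  {"translation": [0, 0, 0], "roll": 0.11},
  {"translation": [0, 0, 0], "roll": 0.11},
  {"translation": [0, 0, 0], "roll": 0.11},
  {"translation": [0, 0, 0], "roll": 0.11},
  {"translation": [0, 0, 0], "roll": 0.11},
  {"translation": [0, 0, 0], "roll": 0.11},
  {"translation": [0, 0, 0], "roll": 0.11},
  {"translation": [0, 0, 0], "roll": 0.11},
  {"translation": [0, 0, 0], "roll": 0.11},
  {"translation": [0, 0, 0], "roll": 0.11},
  {"translation": [0, 0, 0], "roll": 0.11},
])

```text
time: 27.38
tool_pos: [0.4992, 0.0205, 0.2195]
tool_rot: [3.137, 0.001, -1.444]
contact_force: [-0.8, -0.6, -2.9]
opening: 0.0077
grip_force: 60.0
```

```bash
python3 - <<'E'
from h import *
s=observe();p=np.array(s['tool_pos']);yw=s['tool_rot'][2];print(p,s['tool_rot'],s['time'],s['opening'],s['qpos'],s['contact_force'])
# tote in tool frame from pick: model C,.13 ; and check via corner in w10 (pose then .5189,.3207,.2099 yaw 1.7018)
cal=get_calibration('wrist');T=np.array(cal['world_from_camera'])
q=px2w('wrist',325,43,p[2]+.0246,cal)[:2]-p[:2]
R=lambda a:np.array([[np.cos(a),-np.sin(a)],[np.sin(a),np.cos(a)]])
print('corner in tool frame (x,yflip)',R(yw).T@q)
cpick=R(1.7018).T@(np.array([.4488,.310])-np.array([.5186,.3205]));print('centre rel tool axes(rot only)',cpick)
print('pred corner',R(1.7018).T@(R(.13)@[.074,.096]+np.array([.4488,.310])-[.5186,.3205]))
E
```

```text
[0.4992 0.0205 0.2195] [ 3.1372  0.001  -1.4437] 27.3833 0.007726707175286864 [-0.1123  0.3044  1.6    -0.0001  1.2417  2.9022] [-0.8408 -0.5512 -2.8576]
corner in tool frame (x,yflip) [ 0.0941 -0.0029]
centre rel tool axes(rot only) [-0.0013  0.0706]
pred corner [ 0.0946 -0.0035]
```

```bash
python3 - <<'E'
from h import *
from scipy.optimize import least_squares
cal=np.load('w5.npy',allow_pickle=True).item();im=cv2.imread('pics/w5.png').astype(int)
g=(im[:,:,0]-im[:,:,2])/np.maximum(im.sum(2),1)   # teal ratio, shadow-proof
def cross(line,th=.2):  # first index going outward where g>th
    i=np.where(line>th)[0];return i[0] if len(i) else None
pts=[]
for u in range(265,420,5):
    i=cross(g[50:20:-1,u]); 
    if i is not None: pts.append(('x+',u,50-i+.5))
for v in list(range(80,145,4)):
    i=cross(g[v,262:230:-1]); 
    if i is not None: pts.append(('y+',262-i+.5,v))
    i=cross(g[v,420:450]); 
    if i is not None: pts.append(('y-',420+i-.5,v))
for u in list(range(262,285,4))+list(range(370,420,5)):
    i=cross(g[170:195,u]); 
    if i is not None: pts.append(('x-',u,170+i-.5))
W=[(k,px2w('wrist',u,v,.056,cal)[:2]) for k,u,v in pts]
def res(q):
    y=q[2];ex=np.array([np.cos(y),np.sin(y)]);ey=np.array([-ex[1],ex[0]]);o=[]
    for k,p in W:
        d=p-q[:2];o.append({'x+':d@ex-.074,'x-':-d@ex-.074,'y+':d@ey-.096,'y-':-d@ey-.096}[k])
    return np.array(o)*1000
r=least_squares(res,[.4508,-.294,.115],loss='soft_l1',x_scale=[.01,.01,.1]);print(r.x)
e=res(r.x)
for k in ('x+','x-','y+','y-'): a=[x for x,(kk,_) in zip(e,W) if kk==k];print(k,len(a),np.round(np.median(a),1) if a else '',np.round(np.std(a),1) if a else '')
C=r.x[:2];Y=r.x[2]+1.572-np.pi
R=np.array([[np.cos(Y),-np.sin(Y)],[np.sin(Y),np.cos(Y)]]);t=C-R@[-.0015,.071];print('TCP',t,'yaw',Y);go(*t,.16,Y)
print('final tcp z',.050+.0314)
E
```

```text
[ 0.4526 -0.2927  0.1188]
x+ 31 0.1 0.3
x- 16 0.2 0.3
y+ 17 -0.2 0.3
y- 17 0.1 2.7
TCP [ 0.3823 -0.3027] yaw -1.450818137342444
tool mm [305.7934 156.8911  59.5095] roll 0.007163605177410437 dist 348.8062034878628
final tcp z 0.0814
```

step_arm([
  {"translation": [12.7, 6.5, 0], "roll": 0},
  {"translation": [25.5, 13.1, 0], "roll": 0},
  {"translation": [25.5, 13.1, 0], "roll": 0},
  {"translation": [25.5, 13.1, 0], "roll": 0},
  {"translation": [25.5, 13.1, 0], "roll": 0},
  {"translation": [25.5, 13.1, 5], "roll": 0},
  {"translation": [25.5, 13.1, 5], "roll": 0},
  {"translation": [25.5, 13.1, 5], "roll": 0},
  {"translation": [25.5, 13.1, 10], "roll": 0},
  {"translation": [25.5, 13.1, 10], "roll": 0},
  {"translation": [25.5, 13.1, 10], "roll": 0},
  {"translation": [25.5, 13.1, 10], "roll": 0},
  {"translation": [12.7, 6.5, 5], "roll": 0},
  {"translation": [0, 0, 0], "roll": 0.007},
  {"translation": [0, 0, 0], "roll": 0},
  {"translation": [0, 0, 0], "roll": 0},
  {"translation": [0, 0, 0], "roll": 0},
])

```text
time: 28.8
tool_pos: [0.3853, -0.3025, 0.1614]
tool_rot: [3.141, 0.001, -1.444]
contact_force: [0.2, 0.7, -2.5]
opening: 0.0077
grip_force: 60.0
```

```bash
python3 - <<'E'
from h import *
s=observe();p=np.array(s['tool_pos']);print(p,s['tool_rot'],s['time'],s['opening'],s['qpos'],s['contact_force'])
shot('side','s2');shot('wrist','w11');go(.3823,-.3027,.0814,-1.4508)
E
```

```text
[ 0.3853 -0.3025  0.1614] [ 3.1412  0.0007 -1.444 ] 28.8 0.007743700912219397 [-0.8222  0.345   1.7163  0.0001  1.0811  2.1925] [ 0.2462  0.6907 -2.4828]
tool mm [-0.3995  3.2055 80.2919] roll 0.0070618637622605895 dist 80.3568956624357
```

View pics/s2.png

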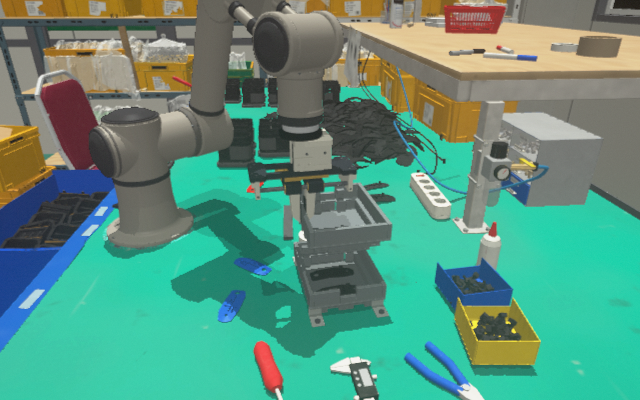

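The side view shows the loose tote hanging level above the fixed one at (345,215). Its full end faces the camera, so it is turned. The fixed tote's cut-out is in front at (345,292), with the blades lying in it. I correct 3 mm and lower.

step_arm([
  {"translation": [-0.4, 3.2, 0], "roll": 0.007},
  {"translation": [0, 0, 10], "roll": 0},
  {"translation": [0, 0, 15], "roll": 0},
  {"translation": [0, 0, 15], "roll": 0},
  {"translation": [0, 0, 12], "roll": 0},
  {"translation": [0, 0, 8], "roll": 0},
  {"translation": [0, 0, 5], "roll": 0},
  {"translation": [0, 0, 0], "roll": 0},
  {"translation": [0, 0, 0], "roll": 0},
  {"translation": [0, 0, 0], "roll": 0},
])

```text
time: 29.73
tool_pos: [0.3823, -0.3039, 0.0972]
tool_rot: [-3.141, -0.001, -1.452]
contact_force: [0.9, 0.6, -2.7]
opening: 0.0078
grip_force: 60.0
```

```bash
python3 - <<'E'
from h import *
s=observe();print(s['tool_pos'],s['tool_rot'],s['contact_force']);go(.3823,-.3027,.0814,-1.4508)
E
```

```text
[ 0.3823 -0.3039  0.0972] [-3.1408 -0.0012 -1.4521] [ 0.9405  0.6008 -2.7473]
tool mm [-1.1981 -0.1446 15.8148] roll -0.0013271095000448874 dist 15.86079874000661
```

step_arm([
  {"translation": [-1.2, 0, 4], "roll": 0},
  {"translation": [0, 0, 3], "roll": 0},
  {"translation": [0, 0, 2], "roll": 0},
  {"translation": [0, 0, 2], "roll": 0},
  {"translation": [0, 0, 1], "roll": 0},
  {"translation": [0, 0, 1], "roll": 0},
  {"translation": [0, 0, 1], "roll": 0},
  {"translation": [0, 0, 0], "roll": 0},
  {"translation": [0, 0, 0], "roll": 0},
])

```text
time: 30.48
tool_pos: [0.3818, -0.3024, 0.0825]
tool_rot: [-3.142, -0.0, -1.452]
contact_force: [-0.3, -0.3, -2.5]
opening: 0.0077
grip_force: 60.0
```

step_arm([
  {"translation": [0, 0, 1], "roll": 0},
  {"translation": [0, 0, 0], "roll": 0},
  {"translation": [0, 0, 0], "roll": 0},
])

```text
time: 30.73
tool_pos: [0.3819, -0.3024, 0.0816]
tool_rot: [-3.141, -0.0, -1.452]
contact_force: [0.4, 0.5, -1.7]
opening: 0.0076
grip_force: 60.0
```

step_arm([
  {"translation": [0, 0, 0.6], "roll": 0},
  {"translation": [0, 0, 0], "roll": 0},
  {"translation": [0, 0, 0], "roll": 0},
])

```text
time: 30.98
tool_pos: [0.3819, -0.3025, 0.0813]
tool_rot: [-3.141, -0.0, -1.452]
contact_force: [-1.2, 0.7, 4.0]
opening: 0.0075
grip_force: 60.0
```

step_arm([
  {"translation": [0, 0, 0], "roll": 0},
  {"translation": [0, 0, 0], "roll": 0},
  {"translation": [0, 0, 0], "roll": 0},
  {"translation": [0, 0, 0], "roll": 0},
  {"translation": [0, 0, 0], "roll": 0},
], fingers=0.35)

```text
time: 31.4
tool_pos: [0.3818, -0.3024, 0.0809]
tool_rot: [-3.142, -0.0, -1.452]
contact_force: [0.7, 0.2, 0.2]
opening: 0.0315
grip_force: 0.0
```

step_arm([
  {"translation": [0, 0, -5], "roll": 0},
  {"translation": [0, 0, -10], "roll": 0},
  {"translation": [0, 0, -20], "roll": 0},
  {"translation": [0, 0, -35], "roll": 0},
  {"translation": [0, 0, -40], "roll": 0},
  {"translation": [0, 0, -40], "roll": 0},
  {"translation": [0, 0, 0], "roll": 0},
  {"translation": [0, 0, 0], "roll": 0},
])

```text
time: 32.07
tool_pos: [0.3826, -0.3032, 0.2335]
tool_rot: [-3.138, -0.005, -1.452]
contact_force: [-0.4, 0.0, -0.6]
opening: 0.0323
grip_force: 0.0
```

```bash
python3 - <<'E'
from h import *
s=observe();print(s['tool_pos'],s['tool_rot'],s['time'],s['opening'],s['qpos'])
shot('side','s3');a=cv2.imread('pics/s3.png')[200:340,250:430]
cv2.imwrite('pics/s3c.png',cv2.resize(a,None,fx=4,fy=4,interpolation=cv2.INTER_CUBIC))
go(.5,0,.25);go(.6378,.2037,.08,np.radians(17.8))
E
```

```text
[ 0.3826 -0.3032  0.2335] [-3.1381 -0.0049 -1.4521] 32.0667 0.03232647515282146 [-0.8272  0.2655  1.6145 -0.      1.2556  2.1956]
tool mm [-286.2627 -153.1504  -18.5411] roll 0 dist 325.1847918110269
tool mm [-472.2314 -314.0794  151.4589] roll 1.3786999328479634 dist 587.0163856720981
```

View pics/s3c.png

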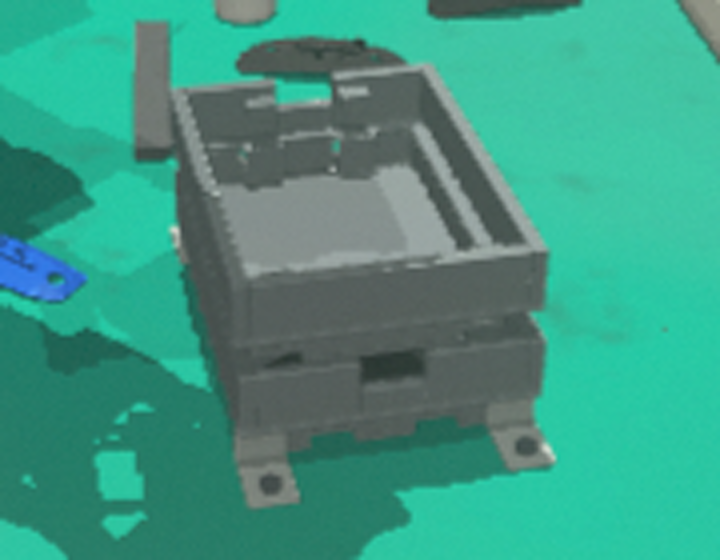

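The crop shows the upper tote sitting level, turned, on the fixed tote: its cut-out is at the rear (300,95), the lower one in front (390,365). It is interlocked, not nested. The third blade comes next.

step_arm([
  {"translation": [-29.5, -19.6, 0], "roll": 0},
  {"translation": [-29.5, -19.6, 0], "roll": 0},
  {"translation": [-29.5, -19.6, 0], "roll": 0},
  {"translation": [-29.5, -19.6, 0], "roll": 0},
  {"translation": [-29.5, -19.6, 0], "roll": 0},
  {"translation": [-29.5, -19.6, 0], "roll": 0},
  {"translation": [-29.5, -19.6, 0], "roll": 0},
  {"translation": [-29.5, -19.6, 0], "roll": 0},
  {"translation": [-29.5, -19.6, 0], "roll": 0},
  {"translation": [-29.5, -19.6, 0], "roll": 0},
  {"translation": [-29.5, -19.6, 0], "roll": 0},
  {"translation": [-29.5, -19.6, 0], "roll": 0},
  {"translation": [-29.5, -19.6, 0], "roll": 0},
  {"translation": [-29.5, -19.6, 0], "roll": 0},
  {"translation": [-29.5, -19.6, 0], "roll": 0},
  {"translation": [-29.5, -19.6, 0], "roll": 0},
], fingers=1)

```text
time: 33.45
tool_pos: [0.6385, 0.1773, 0.228]
tool_rot: [3.14, 0.032, -1.398]
contact_force: [0.3, 0.3, 0.3]
opening: 0.0917
grip_force: 0.0
```

step_arm([
  {"translation": [0, 0, 7], "roll": -0.1175},
  {"translation": [0, 0, 7], "roll": -0.1175},
  {"translation": [0, 0, 7], "roll": -0.1175},
  {"translation": [0, 0, 7], "roll": -0.1175},
  {"translation": [0, 0, 7], "roll": -0.1175},
  {"translation": [0, 0, 7], "roll": -0.1175},
  {"translation": [0, 0, 7], "roll": -0.1175},
  {"translation": [0, 0, 7], "roll": -0.1175},
  {"translation": [0, 0, 7], "roll": -0.1175},
  {"translation": [0, 0, 7], "roll": -0.1175},
  {"translation": [0, 0, 7], "roll": -0.1175},
  {"translation": [0, 0, 7], "roll": -0.1175},
  {"translation": [0, 0, 7], "roll": -0.1175},
  {"translation": [0, 0, 7], "roll": -0.1175},
  {"translation": [0, 0, 7], "roll": -0.1175},
  {"translation": [0, 0, 0], "roll": 0},
  {"translation": [0, 0, 0], "roll": 0},
  {"translation": [0, 0, 0], "roll": 0},
])

```text
time: 34.95
tool_pos: [0.6382, 0.1788, 0.125]
tool_rot: [-3.111, -0.007, 0.359]
contact_force: [-0.0, -0.4, 0.4]
opening: 0.0923
grip_force: 0.0
```

```bash
python3 - <<'E'
from h import *
s=observe();print(s['tool_pos'],s['tool_rot'],s['time'],s['opening'],s['qpos'])
cal=get_calibration('wrist');shot('wrist','w12')
im=cv2.imread('pics/w12.png').astype(int);m=(((im[:,:,0]-im[:,:,2])/np.maximum(im.sum(2),1))<.2).astype(np.uint8)
m[222:]=0
n,l,st,ce=cv2.connectedComponentsWithStats(m)
for i in range(1,n):
    if st[i,4]>800:
        v,u=np.where(l==i);P=np.array([px2w('wrist',a,b,.004,cal)[:2] for a,b in zip(u,v)]);print(st[i],cv2.minAreaRect((P*1000).astype(np.float32)),'top',P[np.argmax(P[:,0])])
go(.6378,.2037,.06,np.radians(17.8))
E
```

```text
[0.6382 0.1788 0.125 ] [-3.1106 -0.007   0.3586] 34.95 0.09231331764315057 [0.1423 0.6764 1.2469 0.0339 1.2183 1.3427]
[    0     0   170   220 18855] ((629.7340698242188, 397.9596862792969), (180.9958038330078, 152.5701446533203), 6.191308975219727) top [0.7186 0.4175]
[  315     0   325   161 27218] ((780.3945922851562, 86.57312774658203), (67.49051666259766, 300.85540771484375), 0.31002527475357056) top [ 0.8148 -0.0319]
[ 275  129   42   93 3243] ((643.305908203125, 206.66189575195312), (84.68277740478516, 37.22060775756836), 20.42900276184082) top [0.6849 0.2163]
[ 370  174   54   48 1908] ((657.9788818359375, 112.97891235351562), (44.24067306518555, 48.44344711303711), 21.101511001586914) top [0.6805 0.1108]
tool mm [  8.0979 -23.5231  65.5062] roll 0.04849705062142595 dist 70.07121660088802
```

step_arm([
  {"translation": [2, -5.9, 5], "roll": 0},
  {"translation": [2, -5.9, 5], "roll": 0},
  {"translation": [2, -5.9, 5], "roll": 0},
  {"translation": [2, -5.9, 5], "roll": 0.048},
  {"translation": [0, 0, 0], "roll": 0},
  {"translation": [0, 0, 0], "roll": 0},
  {"translation": [0, 0, 0], "roll": 0},
])

```text
time: 35.58
tool_pos: [0.6376, 0.2046, 0.1066]
tool_rot: [-3.111, -0.007, 0.315]
contact_force: [-0.4, -0.0, 0.2]
opening: 0.0917
grip_force: 0.0
```

```bash
python3 - <<'E'
from h import *
s=observe();print(s['tool_pos'],s['tool_rot'],s['time'],s['opening'],s['qpos'])
cal=get_calibration('wrist');shot('wrist','w13')
im=cv2.imread('pics/w13.png').astype(int);m=(((im[:,:,0]-im[:,:,2])/np.maximum(im.sum(2),1))<.2).astype(np.uint8)
m[222:]=0
n,l,st,ce=cv2.connectedComponentsWithStats(m)
for i in range(1,n):
    if st[i,4]>800 and st[i,2]<120:
        v,u=np.where(l==i);P=np.array([px2w('wrist',a,b,.004,cal)[:2] for a,b in zip(u,v)]);print(st[i],cv2.minAreaRect((P*1000).astype(np.float32)),'top',P[np.argmax(P[:,0])])
go(.6378,.2037,.06,np.radians(17.8))
E
```

```text
[0.6376 0.2046 0.1066] [-3.1107 -0.007   0.3154] 35.5833 0.09167317043804551 [0.181  0.7046 1.2464 0.034  1.188  1.4237]
[ 300  140   44   82 3100] ((650.3432006835938, 209.18179321289062), (70.28596496582031, 36.36048889160156), 17.340564727783203) top [0.6849 0.2165]
[ 409  183   51   39 1518] ((664.200927734375, 111.69338989257812), (33.52125549316406, 43.281654357910156), 18.625654220581055) top [0.6804 0.1107]
tool mm [-0.1512  0.6593 46.7497] roll 0.004123273388677573 dist 46.75456397628265
```

step_arm([
  {"translation": [1, 4, 15], "roll": 0},
  {"translation": [0, 0, 20], "roll": 0},
  {"translation": [0, 0, 20], "roll": 0},
  {"translation": [0, 0, 18], "roll": 0},
  {"translation": [0, 0, 14], "roll": 0},
  {"translation": [0, 0, 7], "roll": 0},
  {"translation": [0, 0, 4], "roll": 0},
  {"translation": [0, 0, 2], "roll": 0},
  {"translation": [0, 0, 0], "roll": 0},
  {"translation": [0, 0, 0], "roll": 0},
  {"translation": [0, 0, 0], "roll": 0},
  {"translation": [0, 0, 0], "roll": 0},
])

```text
time: 36.63
tool_pos: [0.64, 0.2042, 0.0074]
tool_rot: [-3.111, -0.008, 0.314]
contact_force: [-0.9, -0.4, 0.0]
opening: 0.0919
grip_force: 0.0
```

```bash
python3 - <<'E'
from h import *
s=observe();print(s['tool_pos'],s['tool_rot'],s['time'],s['opening'],s['contact_force']);go(.6390,.2042,.0025)
E
```

```text
[0.64   0.2042 0.0074] [-3.1107 -0.0084  0.3141] 36.6333 0.09192640738722953 [-0.9413 -0.4046  0.0283]
tool mm [-0.9065 -0.3024  4.8741] roll 0 dist 4.966912313022409
```

Grip and lift.

step_arm([
  {"translation": [-0.5, 0, 3], "roll": 0},
  {"translation": [0, 0, 2.3], "roll": 0},
  {"translation": [0, 0, 0], "roll": 0},
  {"translation": [0, 0, 0], "roll": 0},
  {"translation": [0, 0, 0], "roll": 0},
  {"translation": [0, 0, 0], "roll": 0},
  {"translation": [0, 0, 0], "roll": 0},
  {"translation": [0, 0, 0], "roll": 0},
  {"translation": [0, 0, 0], "roll": 0},
  {"translation": [0, 0, 0], "roll": 0},
  {"translation": [0, 0, 0], "roll": 0},
  {"translation": [0, 0, 0], "roll": 0},
  {"translation": [0, 0, 0], "roll": 0},
  {"translation": [0, 0, 0], "roll": 0},
], fingers=0, grip_force=15)

```text
time: 37.8
tool_pos: [0.6388, 0.2042, 0.001]
tool_rot: [-3.11, -0.007, 0.314]
contact_force: [-0.6, -0.9, -0.2]
opening: 0.0356
grip_force: 15.0
```

step_arm([
  {"translation": [0, 0, -8], "roll": 0},
  {"translation": [0, 0, -10], "roll": 0},
  {"translation": [0, 0, -20], "roll": 0},
  {"translation": [0, 0, -30], "roll": 0},
  {"translation": [0, 0, -35], "roll": 0},
  {"translation": [0, 0, -35], "roll": 0},
  {"translation": [0, 0, -35], "roll": 0},
  {"translation": [0, 0, -20], "roll": 0},
  {"translation": [0, 0, 0], "roll": 0.1},
  {"translation": [0, 0, 0], "roll": 0.095},
  {"translation": [0, 0, 0], "roll": 0},
  {"translation": [0, 0, 0], "roll": 0},
  {"translation": [0, 0, 0], "roll": 0},
])

```text
time: 38.88
tool_pos: [0.6394, 0.198, 0.1943]
tool_rot: [-3.11, -0.001, 0.122]
contact_force: [-0.9, -0.3, -1.1]
opening: 0.0351
grip_force: 15.0
```

```bash
python3 - <<'E'
from h import *
s=observe();print(s['tool_pos'],s['tool_rot'],s['time'],s['opening'],s['qpos']);go(.4526,-.2927,.2,.119)
shot('wrist','w14')
E
```

```text
[0.6394 0.198  0.1943] [-3.1097 -0.0008  0.1219] 38.8833 0.035137802891572305 [0.1707 0.6331 1.1316 0.0324 1.3746 1.6133]
tool mm [-245.1024  464.363    -5.717 ] roll 0.0028889433267007547 dist 525.1103460302207
```

View pics/w14.png

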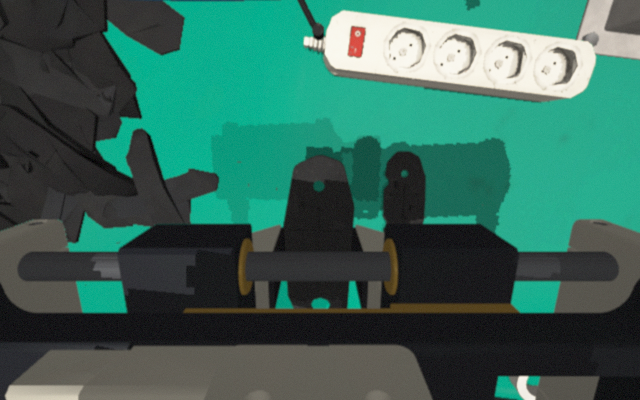

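The blade is held level at (318,230), and the long blade beside it at (405,185) is untouched. I go over the stack.

step_arm([
  {"translation": [-12.2, 23.2, -1], "roll": 0},
  {"translation": [-12.2, 23.2, -1], "roll": 0},
  {"translation": [-12.2, 23.2, -1], "roll": 0},
  {"translation": [-12.2, 23.2, -1], "roll": 0},
  {"translation": [-12.2, 23.2, -1], "roll": 0},
  {"translation": [-12.2, 23.2, -1], "roll": 0},
  {"translation": [-12.2, 23.2, -1], "roll": 0},
  {"translation": [-12.2, 23.2, -1], "roll": 0},
  {"translation": [-12.2, 23.2, -1], "roll": 0},
  {"translation": [-12.2, 23.2, -1], "roll": 0},
  {"translation": [-12.2, 23.2, -1], "roll": 0},
  {"translation": [-12.2, 23.2, -1], "roll": 0},
  {"translation": [-12.2, 23.2, -1], "roll": 0},
  {"translation": [-12.2, 23.2, -1], "roll": 0},
  {"translation": [-12.2, 23.2, -1], "roll": 0},
  {"translation": [-12.2, 23.2, -1], "roll": 0},
  {"translation": [-12.2, 23.2, -1], "roll": 0},
  {"translation": [-12.2, 23.2, -1], "roll": 0},
  {"translation": [-12.2, 23.2, -1], "roll": 0},
  {"translation": [-12.2, 23.2, -1], "roll": 0},
])

```text
time: 40.6
tool_pos: [0.4519, -0.2932, 0.1991]
tool_rot: [-3.11, -0.001, 0.121]
contact_force: [1.2, -0.5, -0.7]
opening: 0.0351
grip_force: 15.0
```

step_arm([
  {"translation": [0, 0, 0], "roll": 0},
  {"translation": [0, 0, 0], "roll": 0},
  {"translation": [0, 0, 0], "roll": 0},
])

```text
time: 40.85
tool_pos: [0.4525, -0.2917, 0.199]
tool_rot: [-3.109, -0.001, 0.12]
contact_force: [0.1, 0.7, -0.7]
opening: 0.0349
grip_force: 15.0
```

```bash
python3 - <<'E'
from h import *
s=observe();print(s['tool_pos'],s['tool_rot'],s['time'],s['opening'],s['qpos']);go(.4526,-.2927,.0565,.119)
E
```

```text
[ 0.4525 -0.2917  0.199 ] [-3.109  -0.0008  0.1196] 40.85 0.034880846946878964 [-0.7282  0.4016  1.5137  0.0233  1.2503  0.7154]
tool mm [ -0.0077   1.0169 142.4718] roll 0.0005517808078878694 dist 142.47540935988806
```

step_arm([
  {"translation": [0, 5.6, 15], "roll": 0},
  {"translation": [0, 0, 20], "roll": 0},
  {"translation": [0, 0, 20], "roll": 0},
  {"translation": [0, 0, 20], "roll": 0},
  {"translation": [0, 0, 20], "roll": 0},
  {"translation": [0, 0, 18], "roll": 0},
  {"translation": [0, 0, 12], "roll": 0},
  {"translation": [0, 0, 7], "roll": 0},
  {"translation": [0, 0, 4], "roll": 0},
  {"translation": [0, 0, 2], "roll": 0},
  {"translation": [0, 0, 0], "roll": 0},
  {"translation": [0, 0, 0], "roll": 0},
  {"translation": [0, 0, 0], "roll": 0},
])

```text
time: 41.93
tool_pos: [0.4532, -0.2936, 0.0618]
tool_rot: [-3.111, -0.002, 0.119]
contact_force: [-0.4, -0.4, -0.5]
opening: 0.0352
grip_force: 15.0
```

```bash
python3 - <<'E'
from h import *
s=observe();print(s['tool_pos'],s['tool_rot'],s['time'],s['contact_force']);go(.4526,-.2927,.0565)
E
```

```text
[ 0.4532 -0.2936  0.0618] [-3.111  -0.0019  0.1192] 41.9333 [-0.3766 -0.4165 -0.4737]
tool mm [-0.4631 -0.9717  5.3025] roll 0 dist 5.410653024759588
```

step_arm([
  {"translation": [0, 0, 2], "roll": 0},
  {"translation": [0, 0, 1.5], "roll": 0},
  {"translation": [0, 0, 1], "roll": 0},
  {"translation": [0, 0, 0], "roll": 0},
  {"translation": [0, 0, 0], "roll": 0},
])

```text
time: 42.35
tool_pos: [0.4527, -0.2932, 0.0565]
tool_rot: [-3.11, -0.001, 0.119]
contact_force: [-0.2, 0.4, -0.7]
opening: 0.0352
grip_force: 15.0
```

step_arm([
  {"translation": [0, 0, 0], "roll": 0},
  {"translation": [0, 0, 0], "roll": 0},
  {"translation": [0, 0, 0], "roll": 0},
  {"translation": [0, 0, 0], "roll": 0},
  {"translation": [0, 0, 0], "roll": 0},
  {"translation": [0, 0, 0], "roll": 0},
], fingers=0.6)

```text
time: 42.85
tool_pos: [0.4528, -0.2932, 0.0566]
tool_rot: [-3.11, -0.001, 0.119]
contact_force: [-1.0, -0.3, 0.4]
opening: 0.0549
grip_force: 0.0
```

step_arm([
  {"translation": [0, 0, -5], "roll": 0},
  {"translation": [0, 0, -10], "roll": 0},
  {"translation": [0, 0, -20], "roll": 0},
  {"translation": [0, 0, -30], "roll": 0},
  {"translation": [0, 0, -30], "roll": 0},
  {"translation": [0, 0, -30], "roll": 0},
  {"translation": [-20, 0, -30], "roll": 0},
  {"translation": [-20, 0, -20], "roll": 0},
  {"translation": [-15, 0, -10], "roll": 0},
  {"translation": [0, 0, 0], "roll": 0},
  {"translation": [0, 0, 0], "roll": 0},
])

```text
time: 43.77
tool_pos: [0.3986, -0.3059, 0.2427]
tool_rot: [-3.112, -0.003, 0.118]
contact_force: [1.3, 0.2, -0.2]
opening: 0.055
grip_force: 0.0
```

```bash
python3 - <<'E'
from h import *
s=observe();print(s['tool_pos'],s['tool_rot'],s['time'],s['opening'],s['contact_force'])
cal=get_calibration('wrist');im=shot('wrist','w15').astype(int)
# upper tote rim corners expected at z=.106, and dark blade pixels at floor z ~.058
y=.119;C=np.array([.4526,-.2927]);ex=np.array([np.cos(y),np.sin(y)]);ey=np.array([-ex[1],ex[0]])
m=(im.max(2)<75).astype(np.uint8)
m[222:]=0
n,l,st,ce=cv2.connectedComponentsWithStats(m)
for i in range(1,n):
    if st[i,4]>300:
        v,u=np.where(l==i);P=np.array([px2w('wrist',a,b,.058,cal)[:2]-C for a,b in zip(u,v)])
        print(st[i],'tote x',(P@ex).min(),(P@ex).max(),'y',(P@ey).min(),(P@ey).max())
g=(im[:,:,2]-im[:,:,0])/np.maximum(im.sum(2),1)
def edge(a,b):  # world points a->b at z .106, first teal
    for t in np.linspace(0,1,200):
        p=a+(b-a)*t;u,v=w2px('wrist',[*p,.106],cal).round().astype(int)
        if g[v,u]>.2: return p-C
for k in(-.03,0.02,.05):
    for sg in(1,-1):
        r=edge(C+k*ex+sg*.075*ey,C+k*ex+sg*.13*ey); print('y edge',sg,None if r is None else r@ey*1000)
for k in(-.06,0,.06):
    r=edge(C+k*ey+.05*ex,C+k*ey+.11*ex);print('x+ edge',None if r is None else r@ex*1000)
for nme in ['short_a_center','loose_tote_center']:
    for d in search_frame('wrist',nme): print(nme,np.array(d['at']),round(d['confidence'],2))
E
```

```text
[ 0.3986 -0.3059  0.2427] [-3.1118 -0.0026  0.1178] 43.7667 0.055037803293178915 [ 1.3062  0.2465 -0.2453]
[303 146  30  26 587] tote x -0.046598293297163876 -0.0191710623489356 y -0.016549662180575134 0.015218536769128897
y edge 1 96.28140703517589
y edge -1 -95.72864321608039
y edge 1 95.72864321608037
y edge -1 -96.55778894472363
y edge 1 95.72864321608041
y edge -1 -95.72864321608039
x+ edge 72.31155778894465
x+ edge 72.01005025125632
x+ edge 72.61306532663318
short_a_center [ 0.2355 -0.3638  0.0067] 0.88
short_a_center [ 0.3029 -0.2431  0.0058] 0.46
short_a_center [ 0.4604 -0.2968  0.0758] 0.34
loose_tote_center [ 0.4567 -0.2929  0.0756] 0.62
loose_tote_center [ 0.4257 -0.3756  0.0227] 0.51
```

```bash
python3 - <<'E'
from h import *
cal=get_calibration('wrist');im=read_camera('wrist').astype(int);im2=cv2.imread('pics/w15.png')
C=np.array([.4526,-.2927]);y=.119;ex=np.array([np.cos(y),np.sin(y)]);ey=np.array([-ex[1],ex[0]])
m=(im.max(2)<105).astype(np.uint8)
u0,v0=w2px('wrist',[*C,.069],cal).astype(int);print(u0,v0,im[v0,u0])
n,l,st,ce=cv2.connectedComponentsWithStats(m);i=l[v0,u0];v,u=np.where(l==i);print(st[i])
P=np.array([px2w('wrist',a,b,.06,cal)[:2]-C for a,b in zip(u,v) if b<222]);ok=np.abs(P@ey)<.03;P=P[ok]
print('x',(P@ex).min(),(P@ex).max(),'y',(P@ey).min(),(P@ey).max())
for k in range(-55,60,8): print(k,[int(im[tuple(w2px('wrist',[*(C+k/1000*ex+j/1000*ey),.06],cal).astype(int)[::-1])].max()) for j in range(-40,41,8)])
E
```

```text
317 128 [97 96 96]
[ 304   83   32   91 1807]
x -0.04813176808676272 0.04492026772800643 y -0.018325430485088882 0.01519584416890382
-55 [125, 108, 111, 109, 110, 110, 110, 169, 225, 227, 226]
-47 [112, 110, 110, 109, 84, 77, 68, 218, 224, 226, 227]
-39 [136, 109, 111, 53, 55, 98, 47, 163, 226, 227, 226]
-31 [112, 109, 113, 46, 51, 77, 47, 147, 227, 227, 228]
-23 [112, 112, 112, 50, 51, 52, 46, 117, 226, 229, 229]
-15 [228, 219, 220, 81, 92, 91, 96, 120, 226, 228, 228]
-7 [239, 240, 241, 92, 79, 89, 107, 159, 226, 229, 230]
1 [239, 239, 240, 96, 108, 97, 109, 141, 228, 230, 231]
9 [240, 239, 241, 103, 94, 80, 100, 132, 237, 230, 230]
17 [239, 240, 241, 107, 110, 100, 92, 197, 245, 233, 231]
25 [239, 241, 242, 97, 108, 109, 100, 245, 246, 242, 233]
33 [241, 241, 241, 139, 97, 161, 100, 246, 246, 247, 233]
41 [241, 241, 242, 244, 100, 97, 97, 245, 246, 246, 247]
49 [241, 242, 242, 244, 244, 245, 245, 246, 247, 247, 247]
57 [87, 90, 88, 94, 88, 91, 94, 97, 100, 98, 104]
```

The third blade lies flat and centred on the upper floor: it spans about -48 to +46 mm along its length and ±17 mm across.

```bash
python3 -c "
from cell import hand_in
print(hand_in())"
```

```text
the job is handed in; nothing more can be done
None
```

I handed the job in at about 44 s of the 120 s: two short blades lie side by side on the fixed tote's floor, the loose tote is turned end for end and interlocked on top, the third short blade lies flat on its floor, and I left the long blades alone.

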